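# Sort damp chair-rail blanks on the balance and clamp the dry ones

### The arm

A 6-joint arm with a two-finger parallel gripper is mounted at the origin on the work surface. World frame = base frame: x ahead of the robot, y to its left, z up, the work surface at z = 0. Lengths are in mm, angles in rad, forces in N, time in s.
With the tool pointing down it reaches from about 250 to 725 mm from the base axis. Payload 4 kg.
Tool frame: the origin (TCP) lies on the centre line of the jaws, within the pads' length; the fingertips stand 22 mm ahead of it and the grasp point (between the pads) lies 3 mm ahead of it; z points along the fingers, y is the direction in which the jaws open and shut (so a half turn about z gives the same grasp; the last joint's range is limited). The gripper opens to 85 mm and grips with 20 to 120 N. Pads are 22 mm wide; open, the fingers measure 114 mm over their backs; the gripper's body (76 mm by 85 mm) begins 54 mm behind the grasp point. The pads swing forward as they close: fully open they stand 13 mm farther back than shut.
Start: joints at [1.276, 0.241, 0.005, 1.335, 0, 1.571], TCP at [145.272, 478.43, 253.306] pointing down, gripper open.
Joint ranges: [-2.72, 2.72], [-1.05, 1.87], [-1.09, 1.28], [-1.99, 2.15], [-1.42, 1.44], [-3.14, 3.14]. Speed limits (rad/s): [2.79, 2.79, 3.14, 3.14, 3.14, 3.14].

### API

Orientations are given as [roll, pitch, yaw] about the fixed x, y, z axes, in that order (R = Rz(yaw) Ry(pitch) Rx(roll)).
In Python, from plant import manip gives the robot as it stands. The module is installed in compiled form; this text tells all that it offers.
- The arm moves only by the tool step_arm, never from a script. Its arguments are lists of equal length, an entry for each row: "dp": the shift along the tool's x, y, z in cm, a list of three; "angular": the turn, a rotation vector about the tool's x, y, z in degrees, a list of three. A call has 1 to 8 rows; each row is the pose to reach, as a shift and turn from the pose commanded when the call began, along the tool's axes at that moment; what a row does not reach only later rows make up. A row lasts 1/8 s, in which the tool goes at most 62.5 mm and 10.7 degrees, less where a joint would pass 70% of its speed; a pose out of reach is approached as far as the arm can. A call with a gripper value outside its range is refused whole. "jaw" is the opening, from 0 (shut) to 1 (fully open), set as the call begins (left out, the last holds). The fingers move at their own pace and stop on an object; the grip force is fixed at half the most. Time passes only in rows, so rows that repeat a pose let the fingers close. It gives the time, the measured TCP pose, the force and the opening at its end, in the units of the state.
- manip.observe(): the state, without advancing time (a new reading comes with each control period).
- manip.camera(name): name is "side" or "top"; returns the picture (420x560x3 uint8, red, green, blue); there is no depth.
- manip.camera_model(name): a dict with "intrinsics" (3x3 intrinsics, pixels), "R" (3x3) and "t" (3): a world point X has camera coordinates R X + t. Camera axes: x right, y down, z forward; pixel columns grow to the right and rows downward; lengths in mm; the calibration is good to about 2 mm. A picture is of the moment at which its call begins. camera_model takes no time and is no camera call.
- manip.finish_job(): hands the job in, once; it reports no verdict.
Trained networks look in the newest picture that a camera, given by its name, has taken for a name from the list of things; names that differ only in an ending like _2 or _b are one class to them, and where a whole thing is asked for, a point or a joint stands for the part that bears it (a point fixed in the world has none). Each returns a list of dicts, best first, with "conf" (0 to 1); they miss things now and then, are a little off and sometimes report something else, mostly with a low value. They report only what shows in the picture. A call takes as long as a camera call. They do not tell look-alikes from the thing itself.
- manip.spot_in(target, camera): "pixel" ([row, column] in pixels, amid what is visible of it).
The state is a dict: "clock": time; "joint_positions": joint angles; "dq": joint speeds; "joint_efforts": joint torques, N m; "ee_pos": TCP position; "orientation": TCP orientation; "contact_force": force on the tool from outside, world axes, zero at the start; "torque": the same for the moment, N m; "finger_gap": opening from 0.0 (shut) to 1.0 (fully open).
Only numpy, scipy, OpenCV 4.12 (cv2) and the standard library are available. Lean on these libraries where they do the work, as an engineer would, in place of code of your own. Each camera call takes 0.05 s, during which the arm holds its last target. There are 200 camera calls.

### The job

Sort the wooden blanks with the balance: a blank that outweighs the brass weight is damp and belongs lying flat in the plywood drying tray, while each lighter, dry one is laid lengthwise on the floor of a slot of its own in the clamping jig. When all are sorted, close the jig: keep the release button in the lever's grip squeezed in while you swing the lever all the way down, then let go so that the button springs out and locks the lever down with the blanks clamped against the fence. Leave the other things on the bench where they are.

Things in the scene. Friction and masses are not known exactly. Their poses are not given: they have to be found in the camera images.
- blank_1_center (a point): square planed wooden chair-rail blank, 100 x 32 x 32 mm, all blanks look alike; dry ones weigh about 65 g, damp ones about 120 g. The point is its centre, x along its length. May be absent.
- blank_2_center (a point): square planed wooden chair-rail blank, 100 x 32 x 32 mm, all blanks look alike; dry ones weigh about 65 g, damp ones about 120 g. The point is its centre, x along its length. May be absent.
- blank_3_center (a point): square planed wooden chair-rail blank, 100 x 32 x 32 mm, all blanks look alike; dry ones weigh about 65 g, damp ones about 120 g. The point is its centre, x along its length. May be absent.
- blank_4_center (a point): square planed wooden chair-rail blank, 100 x 32 x 32 mm, all blanks look alike; dry ones weigh about 65 g, damp ones about 120 g. The point is its centre, x along its length. May be absent.
- blank_5_center (a point): square planed wooden chair-rail blank, 100 x 32 x 32 mm, all blanks look alike; dry ones weigh about 65 g, damp ones about 120 g. The point is its centre, x along its length. May be absent.
- pan_top (a point): centre of the top face of the balance's flat steel weighing pan (90 x 64 mm, no rim); the pan stays level as it goes up and down. Beam and brass weight lie on its +x side, 110 and 220 mm away; x points from pan to weight.
- beam (a joint): tilt of the balance beam (rad): -0.13 pan fully up, brass weight down (empty pan or a dry blank on it); +0.13 pan fully down (a damp blank on it, let go). It tips within about a second; the pan's travel is 29 mm.
- tray_floor (a point): centre of the inner floor of the fixed plywood drying tray, outside 140 (x) x 190 (y) mm, walls 6 mm thick, standing 8 mm above its inner floor (floor 6 mm above the table). Room for two blanks side by side along x.
- jig: fixed clamping jig; x along its three slots, from fence to lever hinge. Origin on the table below the fence's inner face, in line with the middle slot. Fence: x -20 to 0 mm, top 34 mm above the table. Steel pusher bar, driven by the lever towards the fence: face at x = 125 mm open, 101 mm closed, top 36 mm above the table. Slot centre lines are 66 mm apart.
- slot_1 (a point): floor of one of the jig's three open slots, half-way along the open slot; x along the slot, away from the fence. It is 40 mm wide between low wooden ribs that stand 8 mm above its floor, and (jig open) 125 mm long between fence and pusher bar. The slot floor is 12 mm above the table.
- slot_2 (a point): floor of one of the jig's three open slots, half-way along the open slot; x along the slot, away from the fence. It is 40 mm wide between low wooden ribs that stand 8 mm above its floor, and (jig open) 125 mm long between fence and pusher bar. The slot floor is 12 mm above the table.
- slot_3 (a point): floor of one of the jig's three open slots, half-way along the open slot; x along the slot, away from the fence. It is 40 mm wide between low wooden ribs that stand 8 mm above its floor, and (jig open) 125 mm long between fence and pusher bar. The slot floor is 12 mm above the table.
- lever_grip (a point): middle of the lever's black grip, 190 mm from the hinge: a bar 82 mm long, 24 mm wide across (along the jig's y) and 28 mm deep; 32 mm wide over the release button, 25 mm with it fully in. At the start the lever stands nearly upright, 78 degrees above level, leaning to the jig's -x; the grip can be pinched across from above.
- lever_hinge (a point): centre of the lever's hinge; the hinge axis is the jig's y axis, 55 mm above the table, so the grip swings in the jig's x-z plane through this point.
- lever (a joint): lever angle (rad): 0 up (jig open), 1.17 fully down (11 degrees above level, towards the jig's -x). A spring lifts it (2 to 3 N at the grip). Button out: a tooth stops it at about 0.14. Button in: it swings freely. Let go when fully down, the button springs out and the lever stays locked at about 1.1; squeezing the button frees it again.
- release (a joint): travel (m) of the release button, an aluminium pad 36 mm long and 17 mm deep in the grip's flat side facing the jig's -y, 8 mm proud when out: 0 out, 0.007 fully in; the tooth is cleared from about 0.0045. Spring of 2 to 5.5 N: pinching grip and button together with 20 N holds it in.
There are look-alikes about, which are no part of the job. What is shaped like the part that bears blank_5_center but blue or purple is not meant.

How it is judged (in metres and radians):
On the way, in this order (a step that is already met when the one before it is completed fails the run):
1. every blank lies where it belongs, the lighter ones in slots of the open jig, the heavier ones in the tray (((x of blank_1_center in the frame of jig between 0.04 and 0.085 m and y of blank_1_center in the frame of jig between -0.075 and 0.075 m and z of blank_1_center in the frame of jig between 0.024 and 0.0325 m and angle between the x axis of blank_1_center and the x axis of jig, either way round below 0.12 rad and contact force between blank_1 and jig below 0.9 N) or (x of blank_1_center in the frame of tray between -0.07 and 0.07 m and y of blank_1_center in the frame of tray between -0.095 and 0.095 m and z of blank_1_center in the frame of tray between 0.015 and 0.028 m and angle between blank_1_center's own x axis and vertical between 1.45 and 1.69 rad and contact force between blank_1 and tray above 0.9 N)) and ((x of blank_2_center in the frame of jig between 0.04 and 0.085 m and y of blank_2_center in the frame of jig between -0.075 and 0.075 m and z of blank_2_center in the frame of jig between 0.024 and 0.0325 m and angle between the x axis of blank_2_center and the x axis of jig, either way round below 0.12 rad and contact force between blank_2 and jig below 0.9 N) or (x of blank_2_center in the frame of tray between -0.07 and 0.07 m and y of blank_2_center in the frame of tray between -0.095 and 0.095 m and z of blank_2_center in the frame of tray between 0.015 and 0.028 m and angle between blank_2_center's own x axis and vertical between 1.45 and 1.69 rad and contact force between blank_2 and tray above 0.9 N)) and ((x of blank_3_center in the frame of jig between 0.04 and 0.085 m and y of blank_3_center in the frame of jig between -0.075 and 0.075 m and z of blank_3_center in the frame of jig between 0.024 and 0.0325 m and angle between the x axis of blank_3_center and the x axis of jig, either way round below 0.12 rad and contact force between blank_3 and jig below 0.9 N) or (x of blank_3_center in the frame of tray between -0.07 and 0.07 m and y of blank_3_center in the frame of tray between -0.095 and 0.095 m and z of blank_3_center in the frame of tray between 0.015 and 0.028 m and angle between blank_3_center's own x axis and vertical between 1.45 and 1.69 rad and contact force between blank_3 and tray above 0.9 N)) and ((x of blank_4_center in the frame of jig between 0.04 and 0.085 m and y of blank_4_center in the frame of jig between -0.075 and 0.075 m and z of blank_4_center in the frame of jig between 0.024 and 0.0325 m and angle between the x axis of blank_4_center and the x axis of jig, either way round below 0.12 rad and contact force between blank_4 and jig below 0.9 N) or (x of blank_4_center in the frame of tray between -0.07 and 0.07 m and y of blank_4_center in the frame of tray between -0.095 and 0.095 m and z of blank_4_center in the frame of tray between 0.015 and 0.028 m and angle between blank_4_center's own x axis and vertical between 1.45 and 1.69 rad and contact force between blank_4 and tray above 0.9 N)) and ((x of blank_5_center in the frame of jig between 0.04 and 0.085 m and y of blank_5_center in the frame of jig between -0.075 and 0.075 m and z of blank_5_center in the frame of jig between 0.024 and 0.0325 m and angle between the x axis of blank_5_center and the x axis of jig, either way round below 0.12 rad and contact force between blank_5 and jig below 0.9 N) or (x of blank_5_center in the frame of tray between -0.07 and 0.07 m and y of blank_5_center in the frame of tray between -0.095 and 0.095 m and z of blank_5_center in the frame of tray between 0.015 and 0.028 m and angle between blank_5_center's own x axis and vertical between 1.45 and 1.69 rad and contact force between blank_5 and tray above 0.9 N)) and value of joint lever below 0.3 rad), for 0.2 s.
2. the lever is on its way down with its release button held in (value of joint lever between 0.4 and 0.95 rad and value of joint release above 0.004 m), for 0.05 s.
At the end, for the whole second after the job is handed in: Every dry blank lies on the floor of a slot, along it, its end within 5 mm of the fence; every damp blank lies flat in the drying tray; the lever is locked down (above 1.0 rad) with its release button out; all blanks at rest (((x of blank_1_center in the frame of jig between 0.044 and 0.0555 m and y of blank_1_center in the frame of jig between -0.075 and 0.075 m and z of blank_1_center in the frame of jig between 0.024 and 0.0325 m and angle between the x axis of blank_1_center and the x axis of jig, either way round below 0.12 rad) or (x of blank_1_center in the frame of tray between -0.07 and 0.07 m and y of blank_1_center in the frame of tray between -0.095 and 0.095 m and z of blank_1_center in the frame of tray between 0.015 and 0.028 m and angle between blank_1_center's own x axis and vertical between 1.45 and 1.69 rad and contact force between blank_1 and tray above 0.9 N)) and ((x of blank_2_center in the frame of jig between 0.044 and 0.0555 m and y of blank_2_center in the frame of jig between -0.075 and 0.075 m and z of blank_2_center in the frame of jig between 0.024 and 0.0325 m and angle between the x axis of blank_2_center and the x axis of jig, either way round below 0.12 rad) or (x of blank_2_center in the frame of tray between -0.07 and 0.07 m and y of blank_2_center in the frame of tray between -0.095 and 0.095 m and z of blank_2_center in the frame of tray between 0.015 and 0.028 m and angle between blank_2_center's own x axis and vertical between 1.45 and 1.69 rad and contact force between blank_2 and tray above 0.9 N)) and ((x of blank_3_center in the frame of jig between 0.044 and 0.0555 m and y of blank_3_center in the frame of jig between -0.075 and 0.075 m and z of blank_3_center in the frame of jig between 0.024 and 0.0325 m and angle between the x axis of blank_3_center and the x axis of jig, either way round below 0.12 rad) or (x of blank_3_center in the frame of tray between -0.07 and 0.07 m and y of blank_3_center in the frame of tray between -0.095 and 0.095 m and z of blank_3_center in the frame of tray between 0.015 and 0.028 m and angle between blank_3_center's own x axis and vertical between 1.45 and 1.69 rad and contact force between blank_3 and tray above 0.9 N)) and ((x of blank_4_center in the frame of jig between 0.044 and 0.0555 m and y of blank_4_center in the frame of jig between -0.075 and 0.075 m and z of blank_4_center in the frame of jig between 0.024 and 0.0325 m and angle between the x axis of blank_4_center and the x axis of jig, either way round below 0.12 rad) or (x of blank_4_center in the frame of tray between -0.07 and 0.07 m and y of blank_4_center in the frame of tray between -0.095 and 0.095 m and z of blank_4_center in the frame of tray between 0.015 and 0.028 m and angle between blank_4_center's own x axis and vertical between 1.45 and 1.69 rad and contact force between blank_4 and tray above 0.9 N)) and ((x of blank_5_center in the frame of jig between 0.044 and 0.0555 m and y of blank_5_center in the frame of jig between -0.075 and 0.075 m and z of blank_5_center in the frame of jig between 0.024 and 0.0325 m and angle between the x axis of blank_5_center and the x axis of jig, either way round below 0.12 rad) or (x of blank_5_center in the frame of tray between -0.07 and 0.07 m and y of blank_5_center in the frame of tray between -0.095 and 0.095 m and z of blank_5_center in the frame of tray between 0.015 and 0.028 m and angle between blank_5_center's own x axis and vertical between 1.45 and 1.69 rad and contact force between blank_5 and tray above 0.9 N)) and value of joint lever above 1 rad and value of joint release below 0.003 m and linear speed of each of blank_1, blank_2, blank_3, blank_4, blank_5 below 0.02 m/s); the robot touches nothing.
It fails at once if another thing on the bench is shoved more than 6 cm or knocked over (distance of any of glue, mallet, scrap_board, wedge, jar, brush, sanding_block from where it was at the start of the episode above 0.06 m or angle between any of glue, jar's own z axis and vertical above 0.6 rad).
Of blank_1, blank_2, blank_3, blank_4, blank_5 only 3 to 4 are there at a start; the rules pass over those that are not, and their reading is None.
At some moment in a run one of blank_1, blank_2, blank_3, blank_4, blank_5 may be knocked a few centimetres aside while the robot is not near it.
Once in a run the grip may slacken for a moment while it holds something.
It also fails if it takes over 210 s, if anything falls off the work surface, if the arm or the gripper's body presses on something with over 40 N, if the wrist force passes 120 N, or if a joint passes its speed limit or range.

## Working session

There is one attempt and no reset: what is moved stays moved. The work goes in short steps, Python scripts to look and compute and a tool call to move; the robot and the scene stay as the last step left them, time stands still between calls to the robot, and variables do not carry over. Pictures are saved under pics/ and viewed, about 12 in all and at most 16, crops included, and the job is handed in when it is done.

Besides the shell and the picture viewer there is one more tool, called after "Request:" by a JSON object that holds its "op" and its "data", one argument or row to a line. step_arm: Moves the arm, as the interface text tells. Its arguments: {"type":"object","properties":{"dp":{"type":"array"},"angular":{"type":"array"},"jaw":{"type":"number"}},"required":["dp","angular"]}

```bash
mkdir -p pics
cat > h.py <<'E'
import numpy as np, cv2
from plant import manip
def save(cam,name):
    im=manip.camera(cam); cv2.imwrite(f'pics/{name}.png',im[:,:,::-1]); return im
def cm(cam):
    m=manip.camera_model(cam); return np.array(m['intrinsics'],float),np.array(m['R'],float),np.array(m['t'],float)
def bp(cam,r,c,z):
    K,R,t=cm(cam); d=R.T@np.linalg.inv(K)@np.array([c,r,1.]); o=-R.T@t
    return o+d*(z-o[2])/d[2]
def pj(cam,X):
    K,R,t=cm(cam); p=K@(R@np.array(X,float)+t); return p[1]/p[2],p[0]/p[2]
E
python3 - <<'E'
from h import *
np.set_printoptions(precision=1,suppress=True)
for c in('top','side'):
    save(c,c+'0')
    K,R,t=cm(c); print(c,K.tolist(),R,-R.T@t)
for n,z in(('blank_1_center',32),('pan_top',60),('tray_floor',6),('lever_grip',240),('slot_1',12)):
    try:
        for d in manip.spot_in(n,'top'): print(n,d,bp('top',*d['pixel'],z))
    except Exception as e: print(n,e)
print(manip.observe())
E
```

```text
top [[441.4778285268515, 0.0, 282.39097568148736], [0.0, 441.4778285268515, 214.99101686272147], [0.0, 0.0, 1.0]] [[ 0.  -1.  -0. ]
 [-1.  -0.  -0.1]
 [ 0.1  0.  -1. ]] [ 252.4  -47.5 1299.9]
side [[451.8548223403385, 0.0, 275.17070067772516], [0.0, 451.8548223403385, 206.31369788253434], [0.0, 0.0, 1.0]] [[ 0.9 -0.4  0. ]
 [-0.3 -0.7 -0.7]
 [ 0.3  0.6 -0.7]] [  34.4 -787.4 1078.3]
blank_1_center {'pixel': [145.9, 368.7], 'conf': 0.78} [ 646.  -279.8   32. ]
pan_top {'pixel': [208.9, 316.8], 'conf': 0.7} [ 451.7 -124.    60. ]
pan_top {'pixel': [202.2, 279.6], 'conf': 0.59} [470.5 -18.1  60. ]
tray_floor {'pixel': [197.3, 402.8], 'conf': 0.81} [ 496.7 -382.3    6. ]
lever_grip {'pixel': [119.3, 162.3], 'conf': 0.68} [649.  274.9 240. ]
slot_1 {'pixel': [143.3, 366.8], 'conf': 0.67} [ 660.3 -277.9   12. ]
slot_1 {'pixel': [157.4, 208.2], 'conf': 0.59} [614.8 199.6  12. ]
{'clock': 0.35, 'joint_positions': array([ 1.3,  0.2,  0. ,  1.3, -0. ,  1.6]), 'dq': array([ 0.,  0.,  0., -0., -0., -0.]), 'joint_efforts': array([ -0. , -37.2,  25.2,   0. ,  -0. ,  -0. ]), 'ee_pos': array([145.2, 478.3, 253.1]), 'orientation': array([-3.1,  0. ,  2.8]), 'contact_force': array([-0.3,  0.4,  0. ]), 'torque': array([-0.1,  0. , -0. ]), 'finger_gap': 1.0005477475702422}
```

View pics/top0.png

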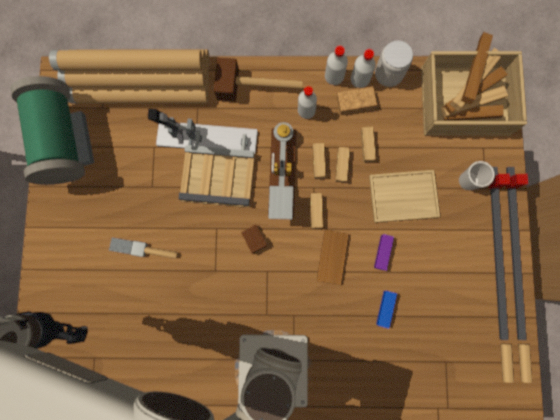

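View pics/side0.png

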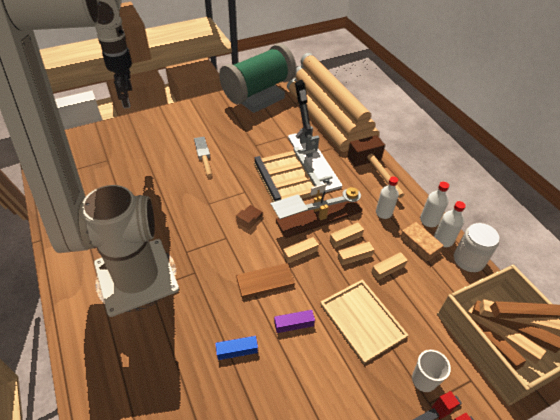

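Top view: four wooden blanks at about (160,320), (164,343), (143,369) and (210,317), with the pan at (203,281). The tray is at (196,405), the jig's fence at (198,215) and the lever grip at (119,162). I'll zoom in to measure.

Run:
```python
from h import *
im=cv2.imread('pics/top0.png')
cv2.imwrite('pics/c1.png',cv2.resize(im[105:225,140:300],None,fx=5,fy=5,interpolation=cv2.INTER_CUBIC)[:600,:800])
cv2.imwrite('pics/c2.png',cv2.resize(im[110:235,260:450],None,fx=4.2,fy=4.2,interpolation=cv2.INTER_CUBIC))
```

```text
(no output)
```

View pics/c1.png

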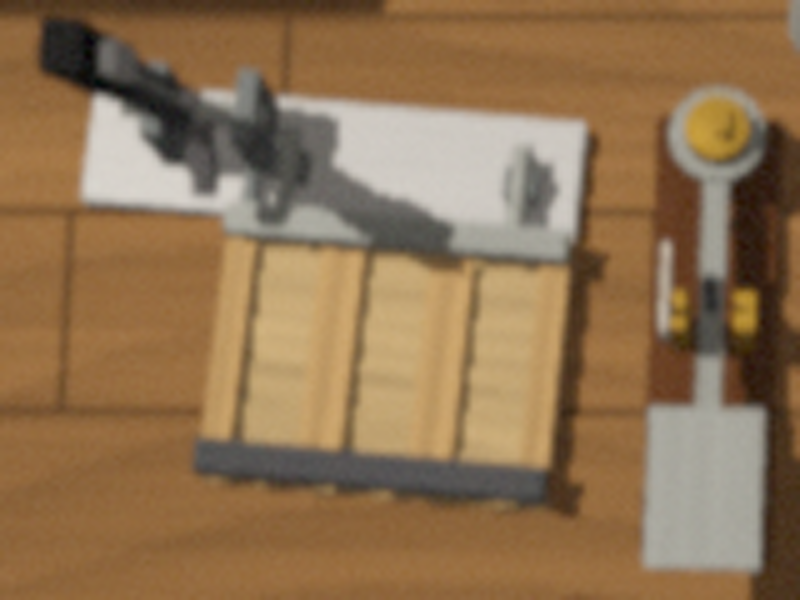

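View pics/c2.png

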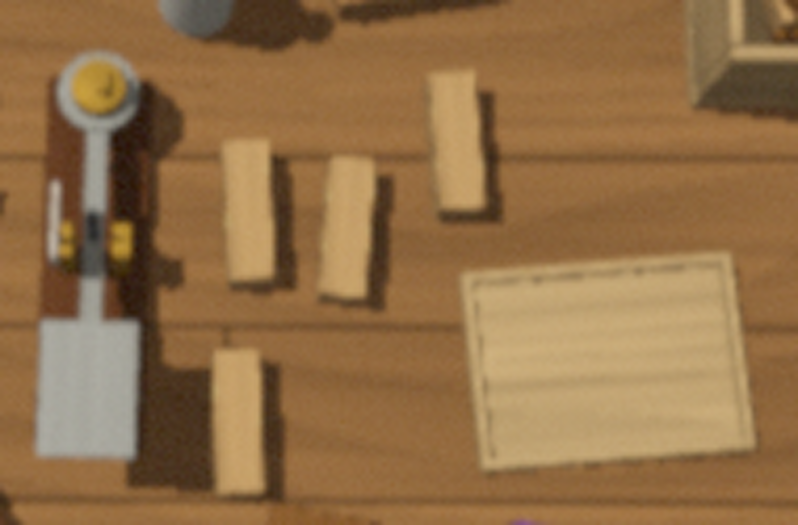

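Run:
```python
from h import *
im=cv2.imread('pics/side0.png')
cv2.imwrite('pics/c3.png',cv2.resize(im[70:240,230:390],None,fx=3.5,fy=3.5,interpolation=cv2.INTER_CUBIC))
np.set_printoptions(precision=1,suppress=True)
K,R,t=cm('top'); print(-R.T@t, R.round(3).tolist())
def A(x,y,z): return bp('top',110+(y+.5)/4.2-.5,260+(x+.5)/4.2-.5,z)
def B(x,y,z): return bp('top',105+(y+.5)/5-.5,140+(x+.5)/5-.5,z)
for n,cs in {'b1':[(221,140),(270,138),(275,281),(231,284)],'b2':[(332,155),(377,157),(366,299),(318,295)],'b3':[(428,72),(476,70),(487,210),(440,213)],'b4':[(212,350),(262,347),(266,493),(217,494)]}.items():
    P=np.array([A(*c,32) for c in cs]); ax=(P[0]+P[1]-P[2]-P[3])/2
    print(n,P.mean(0),np.linalg.norm(ax),np.linalg.norm((P[0]+P[3]-P[1]-P[2])/2),'yaw',np.degrees(np.arctan2(ax[1],ax[0])))
P=np.array([A(*c,14) for c in [(461,274),(730,252),(755,450),(483,471)]]);ax=(P[0]+P[1]-P[2]-P[3])/2
print('tray',P.mean(0),np.linalg.norm(ax),np.linalg.norm((P[0]+P[3]-P[1]-P[2])/2),np.degrees(np.arctan2(ax[1],ax[0])))
for z in(60,80,100):
    P=np.array([A(*c,z) for c in [(39,320),(140,320),(137,458),(35,457)]]);ax=(P[0]+P[1]-P[2]-P[3])/2
    print('pan',P.mean(0),np.linalg.norm(ax),np.linalg.norm((P[0]+P[3]-P[1]-P[2])/2),np.degrees(np.arctan2(ax[1],ax[0])),A(101,88,z+20))
print('fence',B(195,440,34),B(550,468,34),'bar',B(228,237,36),B(572,260,36))
print('ribs near fence', [B(x,y,20) for x,y in((243,440),(310,446),(352,448),(422,455),(462,456),(538,464))])
print('ribs near bar', [B(x,y,20) for x,y in((260,250),(325,250),(370,250),(440,262),(478,265),(540,265))])
print('grip',B(70,52,240))
```

```text
[ 252.4  -47.5 1299.9] [[0.008, -1.0, -0.016], [-0.989, -0.006, -0.145], [0.145, 0.017, -0.989]]
b1 [ 603.4 -132.5   32. ] 103.96855051650937 32.72936165041151 yaw 2.684346699705694
b2 [ 592.3 -201.9   32. ] 102.23837026906504 32.590225352515304 yaw -5.572595201071032
b3 [ 654.4 -279.7   32. ] 102.81486534357218 33.51541841612466 yaw 3.364528272032676
b4 [ 453.7 -125.1   32. ] 101.53395851168708 34.23487943440429 yaw 1.5781277440359134
tray [ 500.4 -384.4   14. ] 141.54845030825257 190.35951936205544 4.849679750999854
pan [470.8 -20.7  60. ] 94.76107536568144 68.91797716071547 -0.9362331976714595 [675.9 -28.4  80. ]
pan [467.3 -21.1  80. ] 93.23256495171566 67.80631981202984 -0.936233197671459 [669.  -28.7 100. ]
pan [463.8 -21.5 100. ] 91.7040545377497 66.6946624633442 -0.9362331976714581 [662. -29. 120.]
fence [502.  278.9  34. ] [486.4  70.2  34. ] bar [624.3 263.9  36. ] [611.   59.4  36. ]
ribs near fence [array([504.9, 254. ,  20. ]), array([501.5, 214. ,  20. ]), array([500.4, 189. ,  20. ]), array([496.4, 147.4,  20. ]), array([495.9, 123.7,  20. ]), array([491.4,  78.6,  20. ])]
ribs near bar [array([621. , 248.3,  20. ]), array([621.2, 209.1,  20. ]), array([621.3, 182.1,  20. ]), array([614. , 139.8,  20. ]), array([612.3, 117. ,  20. ]), array([612.4,  79.8,  20. ])]
grip [660.3 297.5 240. ]
```

View pics/c3.png

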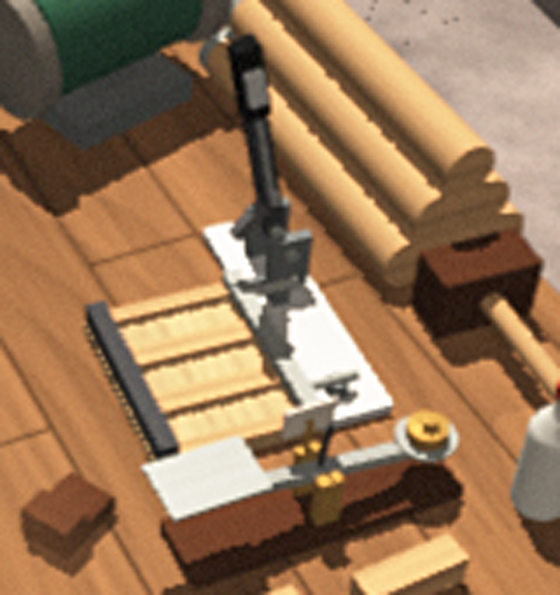

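```bash
cat >> h.py <<'E'
def ray(cam,r,c):
    K,R,t=cm(cam); d=R.T@np.linalg.inv(K)@np.array([c,r,1.]); return -R.T@t, d/np.linalg.norm(d)
def tri(p,q):  # p top (r,c), q side (r,c)
    M=np.zeros((3,3));b=np.zeros(3);L=[ray('top',*p),ray('side',*q)]
    for o,d in L:
        Q=np.eye(3)-np.outer(d,d); M+=Q;b+=Q@o
    X=np.linalg.solve(M,b); return X,[np.linalg.norm((np.eye(3)-np.outer(d,d))@(X-o)) for o,d in L]
E
python3 - <<'E'
from h import *
np.set_printoptions(precision=1,suppress=True)
def S(x,y): return (70+(y+.5)/3.5-.5,230+(x+.5)/3.5-.5)
def A(x,y): return (110+(y+.5)/4.2-.5,260+(x+.5)/4.2-.5)
def B(x,y): return (105+(y+.5)/5-.5,140+(x+.5)/5-.5)
print('pan',tri(A(88,389),S(208,478)))
print('brass',tri(A(99,86),S(428,429)))
print('grip',tri(B(70,52),S(248,68)))
for n,a,s in (('fence L top-in',(195,440),(104,305)),('fence R',(550,468),(175,447))): print(n,tri(B(*a),S(*s)))
# side-based fence/ribs/blank check
for x,y in((104,305),(175,447)): print('fence side z34',bp('side',*S(x,y),34))
im=manip.camera('top').astype(int)
# rectified jig map at z=20: x 495..625, y 60..270, 1mm
W=[]
for x in range(505,605,5):
    W.append([pj('top',(x,y-(x-490)*np.tan(np.radians(4)),20)) for y in range(60,290)])
W=np.array(W,np.float32); r=cv2.remap(im.astype(np.float32).mean(2),W[...,1],W[...,0],cv2.INTER_LINEAR)
print(np.median(r,0).astype(int).tolist())
E
```

```text
pan (array([464.3, -21.7,  96.1]), [np.float64(0.25891331759459746), np.float64(0.2589133175945674)])
brass (array([682.5, -26.6,  64.4]), [np.float64(0.30400449128090284), np.float64(0.3040044912808305)])
grip (array([657.9, 295. , 247.4]), [np.float64(0.4424517917989883), np.float64(0.4424517917993054)])
fence L top-in (array([504.4, 280.9,  25.4]), [np.float64(0.7223899360415454), np.float64(0.7223899360414552)])
fence R (array([483.6,  70.9,  35.4]), [np.float64(2.6496602791418984), np.float64(2.649660279141978)])
fence side z34 [501.3 272.   34. ]
fence side z34 [481.6  72.5  34. ]Traceback (most recent call last):
  File "<stdin>", line 16, in <module>
  File "h.py", line 11, in pj
    K,R,t=cm(cam); p=K@(R@np.array(X,float)+t); return p[1]/p[2],p[0]/p[2]
          ~~^^^^^
  File "h.py", line 6, in cm
    m=manip.camera_model(cam); return np.array(m['intrinsics'],float),np.array(m['R'],float),np.array(m['t'],float)
ValueError: time passes only in moves, steps and waits
```

```bash
python3 - <<'E'
import re
s=open('h.py').read().replace('def cm(cam):','from functools import lru_cache\n@lru_cache\ndef cm(cam):')
open('h.py','w').write(s)
E
python3 - <<'E'
from h import *
im=manip.camera('top').astype(np.float32).mean(2)
for z,xs,tag in((20,range(505,605,5),'ribs y60..289'),):
  for a in (3,4,5):
    W=np.array([[pj('top',(x,y-(x-490)*np.tan(np.radians(a)),z)) for y in range(60,290,2)] for x in xs],np.float32)
    r=cv2.remap(im,W[...,1],W[...,0],cv2.INTER_LINEAR); print(a,np.median(r,0).astype(int).tolist(), r.std(0).mean())
for y in(95,130,200,230):
    W=np.array([[pj('top',(x-(y-170)*np.tan(np.radians(-4)),y,34)) for x in range(460,640,2)]],np.float32)
    print(y,cv2.remap(im,W[...,1],W[...,0],cv2.INTER_LINEAR).astype(int).tolist())
E
```

```text
3 [60, 55, 54, 58, 75, 100, 130, 146, 150, 150, 148, 147, 147, 150, 153, 156, 158, 158, 158, 158, 159, 158, 158, 159, 159, 159, 158, 158, 159, 157, 151, 135, 117, 112, 120, 140, 152, 157, 156, 154, 150, 147, 146, 147, 150, 153, 155, 156, 158, 160, 160, 160, 160, 159, 158, 159, 159, 159, 159, 159, 159, 159, 157, 149, 132, 113, 107, 115, 140, 152, 157, 157, 155, 151, 148, 147, 148, 150, 153, 156, 157, 157, 158, 158, 157, 158, 159, 159, 159, 158, 157, 158, 159, 158, 158, 155, 148, 129, 109, 103, 112, 135, 149, 152, 150, 147, 146, 145, 141, 131, 120, 112, 108, 108, 108] 5.02366
4 [66, 57, 54, 55, 63, 84, 114, 139, 148, 150, 148, 147, 147, 148, 152, 155, 157, 158, 158, 158, 159, 159, 158, 159, 159, 159, 158, 158, 158, 158, 155, 146, 125, 111, 114, 130, 147, 155, 157, 155, 152, 148, 146, 147, 149, 152, 155, 156, 157, 159, 160, 160, 160, 159, 158, 158, 159, 159, 159, 159, 159, 159, 158, 154, 143, 122, 107, 110, 127, 146, 155, 157, 156, 153, 149, 147, 147, 149, 151, 154, 157, 157, 158, 158, 158, 158, 158, 159, 158, 159, 158, 157, 158, 159, 158, 158, 154, 142, 119, 105, 105, 123, 143, 151, 15
[... 1700 characters left out ...]
53, 154, 153, 152, 151, 150, 149, 149, 149, 148, 147, 149, 150, 149, 150, 149, 147, 148, 148, 148, 149, 150, 148, 148, 148, 147, 147, 148, 149, 148, 148, 147, 148, 149, 150, 149, 148, 147, 142, 132, 117, 108, 106, 128, 146, 160, 163, 162, 157, 146, 132, 114]]
230 [[104, 105, 105, 96, 86, 74, 66, 64, 69, 76, 80, 82, 82, 82, 83, 85, 92, 105, 126, 141, 151, 154, 155, 154, 154, 154, 155, 156, 155, 153, 154, 154, 155, 158, 160, 161, 159, 156, 153, 151, 150, 151, 155, 159, 162, 164, 165, 166, 165, 164, 165, 167, 168, 167, 166, 165, 163, 163, 164, 165, 164, 163, 161, 159, 157, 156, 157, 158, 160, 161, 162, 162, 163, 163, 162, 157, 150, 135, 116, 99, 111, 128, 147, 153, 150, 140, 127, 115, 107, 97]]
```

Run:
```python
from h import *
im=manip.camera('top').astype(np.float32).mean(2)
pts=[]
for x in range(505,606,10):
    ys=np.arange(60,290,.5)
    W=np.array([[pj('top',(x+dx,y,20)) for y in ys] for dx in(-4,-2,0,2,4)],np.float32)
    r=150-cv2.remap(im,W[...,1],W[...,0],cv2.INTER_LINEAR).mean(0)
    row=[x]
    for y0 in(128,194,260):
        yc=y0-(x-490)*.08; m=abs(ys-yc)<9; w=np.clip(r[m],0,None)**2; row.append((w*ys[m]).sum()/w.sum())
    pts.append(row)
p=np.array(pts)
for k in(1,2,3): f=np.polyfit(p[:,0]-550,p[:,k],1); print(np.degrees(np.arctan(f[0])),f[1],np.std(p[:,k]-np.polyval(f,p[:,0]-550)))
```

```text
-4.702079851083257 122.6261610859218 0.3122954401156083
-4.632243526384141 188.640052562163 0.19416773741595908
-4.478137618248981 254.81601185627918 0.2505807459170894
```

Run:
```python
from h import *
np.set_printoptions(precision=1,suppress=True)
def S(x,y): return (70+(y+.5)/3.5-.5,230+(x+.5)/3.5-.5)
def B(x,y): return (105+(y+.5)/5-.5,140+(x+.5)/5-.5)
print('end',tri(B(65,48),S(244,42)))
a=cv2.imread('pics/side0.png')[75:165,275:345]; b=cv2.imread('pics/top0.png')[100:165,140:215]
a=cv2.resize(a,(420,540),interpolation=cv2.INTER_CUBIC); b=cv2.resize(b,(375,325),interpolation=cv2.INTER_CUBIC)
o=np.zeros((540,795,3),np.uint8); o[:,:420]=a; o[:325,420:]=b; cv2.imwrite('pics/c4.png',o)
```

```text
end (array([646.4, 285.8, 283.2]), [np.float64(0.6773165180237728), np.float64(0.6773165180239527)])
```

View pics/c4.png

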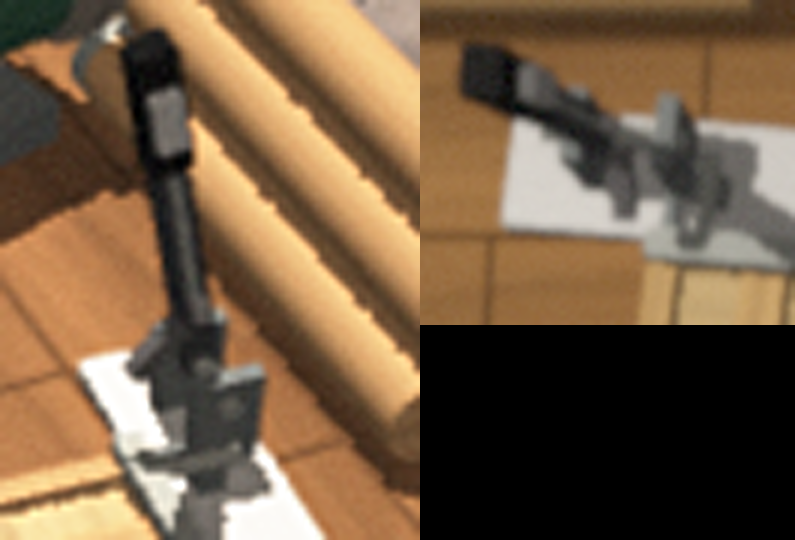

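Run:
```python
from h import *
np.set_printoptions(precision=1,suppress=True)
def s(p): r,c=pj('side',p); return ((c-275)*6,(r-75)*6)
def tp(p): r,c=pj('top',p); return ((c-140)*5+420,(r-100)*5)
ex=np.array([.997,-.0785,0]);ey=np.array([.0785,.997,0]);ez=np.array([0,0,1.])
for dy in(0,-6,-12):
  H=np.array([694,282+dy,55.])
  for n,p in(('hinge',H),('grip',H-39.5*ex+186*ez),('button',H-39.5*ex+186*ez-20*ey),('end',H-48*ex+226*ez)): print(dy,n,p,'side',np.round(s(p)),'top',np.round(tp(p)))
print(tri((100+75/5,140+55/5),(75+50/6,275+140/6)))
# button: side (167,120), top (538-420,82)
print(tri((100+85/5,140+118/5),(75+118/6,275+168/6)))
```

```text
0 hinge [694. 282.  55.] side [197. 362.] top [613. 136.]
0 grip [654.6 285.1 241. ] side [155. 106.] top [511.  85.]
0 button [653.  265.2 241. ] side [170. 127.] top [551.  88.]
0 end [646.1 285.8 281. ] side [144.  44.] top [485.  72.]
-6 hinge [694. 276.  55.] side [202. 368.] top [623. 136.]
-6 grip [654.6 279.1 241. ] side [160. 112.] top [523.  85.]
-6 button [653.  259.2 241. ] side [175. 133.] top [562.  88.]
-6 end [646.1 279.8 281. ] side [150.  50.] top [497.  72.]
-12 hinge [694. 270.  55.] side [207. 374.] top [633. 136.]
-12 grip [654.6 273.1 241. ] side [165. 118.] top [535.  85.]
-12 button [653.  253.2 241. ] side [180. 139.] top [574.  88.]
-12 end [646.1 273.8 281. ] side [155.  56.] top [510.  72.]
(array([648. , 293.4, 272.3]), [np.float64(0.1290967810959347), np.float64(0.12909678109591594)])
(array([654.8, 271.2, 242.1]), [np.float64(0.4414038086197353), np.float64(0.4414038086195393)])
```

The grip centre is at about (655,287,241), and the hinge at about (694,284). I'll write a move helper and set out above blank 4.

```bash
cat >> h.py <<'E'
from scipy.spatial.transform import Rotation as Ro
def go(*targets):
    """targets: (x,y,z,yawdeg[,pitchdeg]) ; prints dp(cm)/angular(deg) from present pose"""
    o=manip.observe(); p=np.array(o['ee_pos']); R=Ro.from_euler('xyz',o['orientation'])
    print('t',round(o['clock'],2),'p',np.round(p,1),'rpy',np.degrees(o['orientation']).round(1),'q',np.round(o['joint_positions'],2),'F',np.round(o['contact_force'],2),'gap',round(o['finger_gap'],3))
    for T in targets:
        T=list(T)+[0]*(5-len(T))
        Rt=Ro.from_euler('xyz',[180,T[4],T[3]],degrees=True)
        print(T,'dp',((R.inv().apply(np.array(T[:3])-p))/10).round(2).tolist(),'ang',np.degrees((R.inv()*Rt).as_rotvec()).round(2).tolist())
E
python3 - <<'E'
from h import *
go((454,-125,220,180),(454,-125,220,182))
E
```

```text
t 0.5 p [145.3 478.4 253.3] rpy [-180.     0.   163.1] q [ 1.28  0.24  0.    1.34 -0.    1.57] F [-1.06  0.41  0.1 ] gap 1.001
[454, -125, 220, 180, 0] dp [-47.07, -48.77, 3.33] ang [-0.01, 0.0, -16.89]
[454, -125, 220, 182, 0] dp [-47.07, -48.77, 3.33] ang [-0.01, 0.0, -18.89]
```

Request:
{"op": "step_arm", "data": {
  "dp": [
    [-23,-24,1.5],
    [-23,-24,1.5],
    [-23,-24,1.5],
    [-23,-24,1.5],
    [-23,-24,1.5],
    [-47,-48.8,3],
    [-47,-48.8,3],
    [-47,-48.8,3]
  ],
  "angular": [
    [0,0,-5],
    [0,0,-8],
    [0,0,-18],
    [0,0,-18],
    [0,0,-18],
    [0,0,-18],
    [0,0,-18],
    [0,0,-18]
  ],
  "jaw": 0.7
}}

```text
clock: 1.5
ee_pos: [369.8, 37.3, 231.8]
orientation: [3.141, 0.002, -3.122]
contact_force: [0.7, 1.0, -0.0]
finger_gap: 0.698
```

Request:
{"op": "step_arm", "data": {
  "dp": [
    [0,0,0],
    [0,0,0],
    [0,0,0],
    [0,0,0]
  ],
  "angular": [
    [0,0,0],
    [0,0,0],
    [0,0,0],
    [0,0,0]
  ]
}}

```text
clock: 2.0
ee_pos: [368.6, 40.6, 231.5]
orientation: [3.141, 0.0, -3.119]
contact_force: [-0.7, 0.5, 0.1]
finger_gap: 0.699
```

Run:
```python
from h import *
go((454,-125,80,181.5),(454,-125,30,181.5))
```

```text
t 2.0 p [368.6  40.6 231.5] rpy [ 180.     0.  -178.7] q [ 0.11 -0.   -0.33  1.24  0.    0.09] F [-0.67  0.47  0.06] gap 0.699
[454, -125, 80, 181.5, 0] dp [-8.15, -16.75, 15.15] ang [0.01, 0.01, -0.19]
[454, -125, 30, 181.5, 0] dp [-8.15, -16.75, 20.15] ang [0.01, 0.01, -0.19]
```

Request:
{"op": "step_arm", "data": {
  "dp": [
    [-8.2,-16.8,0],
    [-8.2,-16.8,0],
    [-8.2,-16.8,2],
    [-8.2,-16.8,8],
    [-8.2,-16.8,14],
    [-8.2,-16.8,17],
    [-8.2,-16.8,20],
    [-8.2,-16.8,20]
  ],
  "angular": [
    [0,0,0],
    [0,0,0],
    [0,0,0],
    [0,0,0],
    [0,0,0],
    [0,0,0],
    [0,0,0],
    [0,0,0]
  ]
}}

```text
clock: 3.0
ee_pos: [452.3, -125.4, 29.4]
orientation: [3.14, -0.005, -3.12]
contact_force: [-0.0, 1.2, -0.0]
finger_gap: 0.7
```

Request:
{"op": "step_arm", "data": {
  "dp": [
    [0,0,0],
    [0,0,0],
    [0,0,0],
    [0,0,0],
    [0,0,0],
    [0,0,0]
  ],
  "angular": [
    [0,0,0],
    [0,0,0],
    [0,0,0],
    [0,0,0],
    [0,0,0],
    [0,0,0]
  ],
  "jaw": 0
}}

```text
clock: 3.75
ee_pos: [455.8, -127.3, 33.1]
orientation: [-3.141, 0.004, -3.122]
contact_force: [-0.6, 2.3, 7.3]
finger_gap: 0.361
```

Run:
```python
from h import *
im=save('side','s1')
cv2.imwrite('pics/s1c.png',cv2.resize(im[150:310,230:390,::-1],None,fx=3.5,fy=3.5,interpolation=cv2.INTER_CUBIC))
go((464,-22,200,178.7),(464,-22,130,178.7))
```

```text
t 3.8 p [ 455.8 -127.3   33.1] rpy [-180.     0.2 -178.9] q [-0.27  0.41 -0.4   0.76  0.   -0.29] F [-0.42  0.95  6.61] gap 0.36
[464, -22, 200, 178.7, 0] dp [-1.09, 10.51, -16.69] ang [-0.01, 0.23, 2.42]
[464, -22, 130, 178.7, 0] dp [-1.06, 10.51, -9.69] ang [-0.01, 0.23, 2.42]
```

View pics/s1c.png

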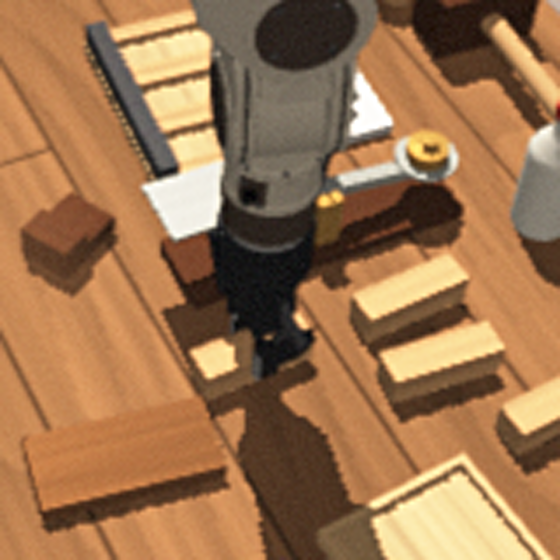

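Closing swung the tips down onto the table (7 N upward), so I'll re-grip higher to clear the ribs and tray walls.

Request:
{"op": "step_arm", "data": {
  "dp": [
    [0,0,-0.2],
    [0,0,-0.6],
    [0,0,-1.1],
    [0,0,-1.1]
  ],
  "angular": [
    [0,0,0],
    [0,0,0],
    [0,0,0],
    [0,0,0]
  ],
  "jaw": 0.7
}}

```text
clock: 4.3
ee_pos: [454.6, -127.4, 42.8]
orientation: [-3.141, 0.001, -3.122]
contact_force: [-0.1, -0.0, -0.2]
finger_gap: 0.7
```

Request:
{"op": "step_arm", "data": {
  "dp": [
    [0,0,0],
    [0,0,0],
    [0,0,0],
    [0,0,0],
    [0,0,0],
    [0,0,0]
  ],
  "angular": [
    [0,0,0],
    [0,0,0],
    [0,0,0],
    [0,0,0],
    [0,0,0],
    [0,0,0]
  ],
  "jaw": 0
}}

```text
clock: 5.05
ee_pos: [454.2, -127.3, 42.5]
orientation: [-3.141, -0.0, -3.122]
contact_force: [-1.5, 0.4, 4.0]
finger_gap: 0.356
```

Run:
```python
from h import *
go((464,-22,200,178.7),(464,-22,140,178.7))
```

```text
t 5.05 p [ 454.2 -127.3   42.5] rpy [-180.    -0.  -178.9] q [-0.27  0.39 -0.39  0.79 -0.   -0.29] F [-1.55  0.39  4.02] gap 0.356
[464, -22, 200, 178.7, 0] dp [-1.18, 10.5, -15.75] ang [-0.01, -0.0, 2.41]
[464, -22, 140, 178.7, 0] dp [-1.18, 10.5, -9.75] ang [-0.01, -0.0, 2.41]
```

Request:
{"op": "step_arm", "data": {
  "dp": [
    [0,0,-2],
    [0,0,-8],
    [0,0,-15.8],
    [-0.6,5,-15.8],
    [-1.2,10.5,-15.8],
    [-1.2,10.5,-15.8],
    [-1.2,10.5,-15.8],
    [-1.2,10.5,-15.8]
  ],
  "angular": [
    [0,0,0],
    [0,0,0],
    [0,0,0],
    [0,0,1],
    [0,0,2.4],
    [0,0,2.4],
    [0,0,2.4],
    [0,0,2.4]
  ]
}}

```text
clock: 6.05
ee_pos: [463.9, -22.9, 199.8]
orientation: [-3.141, -0.001, 3.118]
contact_force: [-0.1, -0.5, -1.5]
finger_gap: 0.359
```

Run:
```python
from h import *
im=save('side','s2')
print([np.round(x) for x in pj('side',manip.observe()['ee_pos'])])
cv2.imwrite('pics/s2c.png',cv2.resize(im[100:240,230:370,::-1],None,fx=4,fy=4,interpolation=cv2.INTER_CUBIC))
go((464,-22,140,178.7))
```

```text
[np.float64(181.0), np.float64(291.0)]
t 6.1 p [464.  -23.1 199.9] rpy [-1.800e+02 -1.000e-01  1.786e+02] q [-0.05  0.2  -0.19  1.18 -0.   -0.03] F [ 0.    0.39 -0.94] gap 0.353
[464, -22, 140, 178.7, 0] dp [-0.01, 0.11, 5.99] ang [-0.01, -0.05, -0.1]
```

View pics/s2c.png

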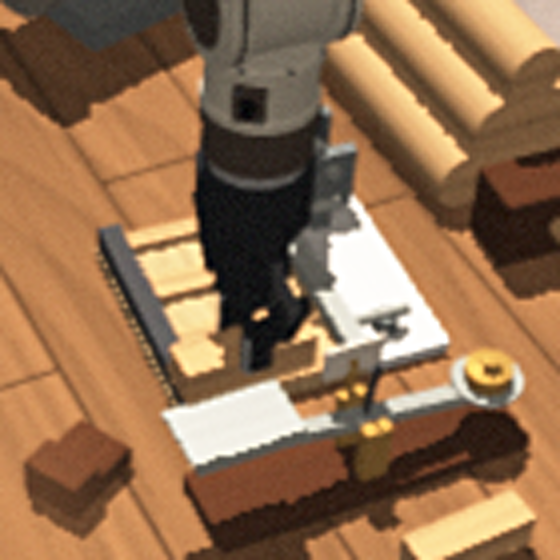

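Request:
{"op": "step_arm", "data": {
  "dp": [
    [0,0.1,3],
    [0,0.1,5],
    [0,0.1,5.4],
    [0,0.1,5.8],
    [0,0.1,6],
    [0,0.1,6]
  ],
  "angular": [
    [0,0,0],
    [0,0,0],
    [0,0,0],
    [0,0,0],
    [0,0,0],
    [0,0,0]
  ]
}}

```text
clock: 6.85
ee_pos: [464.7, -21.1, 140.9]
orientation: [-3.142, 0.001, 3.119]
contact_force: [-0.6, -0.5, -1.8]
finger_gap: 0.355
```

Run:
```python
from h import *
im=save('side','s3')
cv2.imwrite('pics/s3c.png',cv2.resize(im[130:250,230:370,::-1],None,fx=4,fy=4,interpolation=cv2.INTER_CUBIC))
hsv=cv2.cvtColor(im[160:215,330:375],cv2.COLOR_RGB2HSV); m=((hsv[...,0]>17)&(hsv[...,0]<28)&(hsv[...,1]>150)&(hsv[...,2]>130)); ys,xs=np.nonzero(m); print(len(ys),ys.mean()+160,xs.mean()+330)
go((464,-22,138,178.7))
```

```text
35 191.45714285714286 352.8285714285714
t 6.9 p [464.7 -21.  140.9] rpy [-1.800e+02  1.000e-01  1.787e+02] q [-0.05  0.26 -0.28  1.03  0.   -0.02] F [-1.1  -0.62 -0.94] gap 0.356
[464, -22, 138, 178.7, 0] dp [0.06, -0.1, 0.29] ang [-0.0, 0.06, 0.01]
```

View pics/s3c.png

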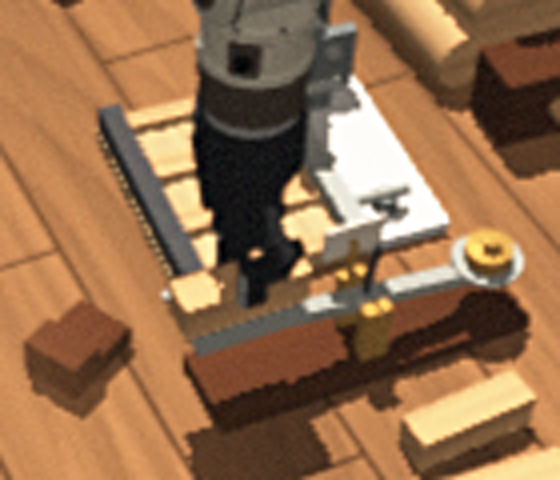

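Request:
{"op": "step_arm", "data": {
  "dp": [
    [0,-0.1,0.1],
    [0,-0.1,0.2],
    [0,-0.1,0.2]
  ],
  "angular": [
    [0,0,0],
    [0,0,0],
    [0,0,0]
  ]
}}

```text
clock: 7.28
ee_pos: [464.4, -22.0, 138.5]
orientation: [3.142, 0.0, 3.119]
contact_force: [-0.1, 0.3, 0.5]
finger_gap: 0.355
```

Request:
{"op": "step_arm", "data": {
  "dp": [
    [0,0,0],
    [0,0,0],
    [0,0,-0.5],
    [0,0,-0.5],
    [0,0,-0.5],
    [0,0,-0.5],
    [0,0,-0.5],
    [0,0,-0.5]
  ],
  "angular": [
    [0,0,0],
    [0,0,0],
    [0,0,0],
    [0,0,0],
    [0,0,0],
    [0,0,0],
    [0,0,0],
    [0,0,0]
  ],
  "jaw": 0.65
}}

```text
clock: 8.28
ee_pos: [464.2, -22.0, 143.3]
orientation: [-3.142, -0.0, 3.119]
contact_force: [-0.3, -0.8, 0.4]
finger_gap: 0.651
```

Request:
{"op": "step_arm", "data": {
  "dp": [
    [0,0,0],
    [0,0,0],
    [0,0,0],
    [0,0,0]
  ],
  "angular": [
    [0,0,0],
    [0,0,0],
    [0,0,0],
    [0,0,0]
  ]
}}

```text
clock: 8.78
ee_pos: [464.2, -22.0, 143.4]
orientation: [-3.142, -0.0, 3.119]
contact_force: [-0.6, -0.0, 0.1]
finger_gap: 0.65
```

```bash
cat >> h.py <<'E'
def brass(im):
    hsv=cv2.cvtColor(im[160:215,330:375],cv2.COLOR_RGB2HSV); m=((hsv[...,0]>17)&(hsv[...,0]<28)&(hsv[...,1]>150)&(hsv[...,2]>130)); ys,xs=np.nonzero(m); return len(ys),ys.mean()+160,xs.mean()+330
E
python3 - <<'E'
from h import *
im=save('side','s4'); print(brass(im))
cv2.imwrite('pics/s4c.png',cv2.resize(im[130:250,230:370,::-1],None,fx=4,fy=4,interpolation=cv2.INTER_CUBIC))
go((464,-22,138,178.7))
E
```

```text
(43, np.float64(184.4418604651163), np.float64(354.25581395348837))
t 8.82 p [464.2 -22.  143.4] rpy [-180.     0.   178.7] q [-0.05  0.25 -0.28  1.04 -0.   -0.02] F [-0.18 -0.36  0.48] gap 0.65
[464, -22, 138, 178.7, 0] dp [0.02, -0.0, 0.54] ang [-0.0, 0.0, 0.01]
```

View pics/s4c.png

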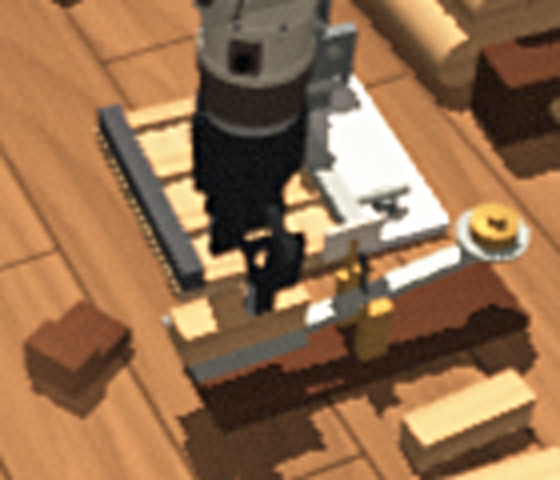

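Brass rose 7 px and the pan went down: this blank is damp. Next is to re-grip it in the pan and carry it to the tray.

Request:
{"op": "step_arm", "data": {
  "dp": [
    [0,0,1],
    [0,0,2],
    [0,0,3.3],
    [0,0,3.3]
  ],
  "angular": [
    [0,0,0],
    [0,0,0],
    [0,0,0],
    [0,0,0]
  ]
}}

```text
clock: 9.32
ee_pos: [462.9, -21.9, 108.7]
orientation: [3.142, -0.004, 3.119]
contact_force: [0.0, 0.6, -0.6]
finger_gap: 0.652
```

Request:
{"op": "step_arm", "data": {
  "dp": [
    [0,0,0],
    [0,0,0],
    [0,0,0],
    [0,0,0],
    [0,0,0],
    [0,0,-1],
    [0,0,-3],
    [0,0,-9]
  ],
  "angular": [
    [0,0,0],
    [0,0,0],
    [0,0,0],
    [0,0,0],
    [0,0,0],
    [0,0,0],
    [0,0,0],
    [0,0,0]
  ],
  "jaw": 0
}}

```text
clock: 10.32
ee_pos: [461.7, -21.9, 198.7]
orientation: [3.141, -0.008, 3.119]
contact_force: [1.4, 1.1, -1.4]
finger_gap: 0.358
```

Run:
```python
from h import *
go((500,-384,200,184.9),(504,-342,56,184.9),(504,-342,51,184.9))
```

```text
t 10.32 p [461.7 -21.9 198.7] rpy [180.   -0.5 178.7] q [-0.05  0.21 -0.19  1.19 -0.   -0.02] F [ 1.43  1.06 -1.41] gap 0.358
[500, -384, 200, 184.9, 0] dp [-4.64, -36.12, -0.17] ang [0.03, -0.45, -6.19]
[504, -342, 56, 184.9, 0] dp [-5.06, -31.91, 14.23] ang [0.03, -0.45, -6.19]
[504, -342, 51, 184.9, 0] dp [-5.07, -31.91, 14.73] ang [0.03, -0.45, -6.19]
```

Request:
{"op": "step_arm", "data": {
  "dp": [
    [-5.1,-40.4,0],
    [-5.1,-40.4,0],
    [-5.1,-40.4,0],
    [-5.1,-40.4,0],
    [-5.1,-40.4,0],
    [-5.1,-40.4,0],
    [-5.1,-40.4,0],
    [-5.1,-40.4,0]
  ],
  "angular": [
    [0,0,-3],
    [0,0,-6.2],
    [0,-0.4,-6.2],
    [0,-0.4,-6.2],
    [0,-0.4,-6.2],
    [0,-0.4,-6.2],
    [0,-0.4,-6.2],
    [0,-0.4,-6.2]
  ]
}}

```text
clock: 11.32
ee_pos: [505.3, -429.6, 199.3]
orientation: [-3.142, 0.006, -3.06]
contact_force: [-0.5, 0.2, -1.9]
finger_gap: 0.355
```

Run:
```python
from h import *
go((504,-426,60,184.9),(504,-426,50,184.9))
```

```text
t 11.32 p [ 505.3 -429.6  199.3] rpy [-180.     0.4 -175.3] q [-0.71  0.59  0.4   1.37  0.   -0.79] F [-0.52  0.18 -1.86] gap 0.355
[504, -426, 60, 184.9, 0] dp [0.19, 0.37, 13.93] ang [-0.0, 0.35, -0.2]
[504, -426, 50, 184.9, 0] dp [0.19, 0.37, 14.93] ang [-0.0, 0.35, -0.2]
```

Request:
{"op": "step_arm", "data": {
  "dp": [
    [0,0.2,5],
    [0,0.2,10],
    [0,0.2,13],
    [0,0.2,14.2],
    [0,0.2,14.7],
    [0,0.2,14.9],
    [0,0.2,15],
    [0,0.2,15]
  ],
  "angular": [
    [0,0.2,0],
    [0,0.2,0],
    [0,0.2,0],
    [0,0.2,0],
    [0,0.2,0],
    [0,0.2,0],
    [0,0.2,0],
    [0,0.2,0]
  ]
}}

```text
clock: 12.32
ee_pos: [507.4, -425.4, 51.4]
orientation: [-3.14, 0.005, -3.056]
contact_force: [-0.9, -0.0, -1.3]
finger_gap: 0.356
```

Request:
{"op": "step_arm", "data": {
  "dp": [
    [0,0,0],
    [0,0,0],
    [0,0,-0.5],
    [0,0,-6],
    [0,0,-12],
    [0,0,-15],
    [0,0,-15],
    [0,0,-15]
  ],
  "angular": [
    [0,0,0],
    [0,0,0],
    [0,0,0],
    [0,0,0],
    [0,0,0],
    [0,0,0],
    [0,0,0],
    [0,0,0]
  ],
  "jaw": 0.62
}}

```text
clock: 13.32
ee_pos: [506.1, -424.7, 199.6]
orientation: [3.141, 0.003, -3.056]
contact_force: [-0.6, 0.7, -1.2]
finger_gap: 0.619
```

```bash
cat >> h.py <<'E'
def blanks(z=32,name=None):
    im=manip.camera('top')
    if name: cv2.imwrite(f'pics/{name}.png',im[:,:,::-1])
    hsv=cv2.cvtColor(im,cv2.COLOR_RGB2HSV); S=hsv[...,1].astype(int); V=hsv[...,2]
    m=((V>165)&(S>60)&(S<150)).astype(np.uint8)
    n,l,st,c=cv2.connectedComponentsWithStats(m)
    for i in range(1,n):
        if 150<st[i,4]<700 and c[i,0]>225 and c[i,0]<440 and c[i,1]>120 and c[i,1]<260:
            P=np.array([bp('top',r,q,z)[:2] for r,q in np.argwhere(l==i)],np.float32)
            (x,y),(w,h),a=cv2.minAreaRect(P); a=a if w>h else a+90
            print('blob',P.mean(0).round(1),np.round((w,h)),'yaw',round((a+90)%180-90,1))
E
python3 - <<'E'
from h import *
blanks(name='t1')
go((603,-132,200,182.7))
E
```

```text
blob [ 656.6 -279.4] [96. 30.] yaw 3.5
blob [ 606.4 -132.1] [98. 30.] yaw 2.5
blob [ 586.  -232.1] [30. 97.] yaw -5.1
blob [548.2  92.4] [ 49. 115.] yaw -4.5
t 13.38 p [ 505.7 -424.4  198.6] rpy [ 1.799e+02  1.000e-01 -1.751e+02] q [-0.7   0.59  0.39  1.37  0.   -0.78] F [ 0.62 -0.17 -0.01] gap 0.621
[603, -132, 200, 182.7, 0] dp [-12.19, 28.3, -0.07] ang [0.11, 0.07, 2.21]
```

Blank 2 was knocked to about (585,-232). Going for blank 1.

Request:
{"op": "step_arm", "data": {
  "dp": [
    [-12.3,28.2,0],
    [-12.3,28.2,0],
    [-12.3,28.2,0],
    [-12.3,28.2,0],
    [-12.3,28.2,0],
    [-12.3,28.2,4],
    [-12.3,28.2,10],
    [-12.3,28.2,14]
  ],
  "angular": [
    [0,0,2.3],
    [0,0,2.3],
    [0,0,2.3],
    [0,0,2.3],
    [0,0,2.3],
    [0,0,2.3],
    [0,0,2.3],
    [0,0,2.3]
  ],
  "jaw": 0.65
}}

```text
clock: 14.38
ee_pos: [602.5, -132.3, 55.8]
orientation: [3.14, -0.003, -3.095]
contact_force: [0.4, 1.1, 0.8]
finger_gap: 0.65
```

Run:
```python
from h import *
go((604.5,-132.5,43,182.6))
```

```text
t 14.38 p [ 602.5 -132.3   55.8] rpy [ 179.9   -0.2 -177.3] q [-0.22  0.61  0.04  1.    0.   -0.26] F [0.43 1.13 0.76] gap 0.65
[604.5, -132.5, 43, 182.6, 0] dp [-0.21, -0.03, 1.28] ang [0.09, -0.18, 0.06]
```

Request:
{"op": "step_arm", "data": {
  "dp": [
    [-0.1,0,0.7],
    [-0.1,0,1.3],
    [-0.1,0,1.3]
  ],
  "angular": [
    [0,0,0],
    [0,0,0],
    [0,0,0]
  ]
}}

```text
clock: 14.75
ee_pos: [607.4, -133.8, 48.9]
orientation: [-3.141, 0.006, -3.096]
contact_force: [0.4, -0.8, -0.1]
finger_gap: 0.649
```

Request:
{"op": "step_arm", "data": {
  "dp": [
    [0,0,0],
    [0,0,0],
    [0,0,0],
    [0,0,0],
    [0,0,0],
    [0,0,-1],
    [0,0,-7],
    [0,0,-13]
  ],
  "angular": [
    [0,0,0],
    [0,0,0],
    [0,0,0],
    [0,0,0],
    [0,0,0],
    [0,0,0],
    [0,0,0],
    [0,0,0]
  ],
  "jaw": 0
}}

```text
clock: 15.75
ee_pos: [605.1, -133.4, 178.6]
orientation: [3.141, 0.001, -3.096]
contact_force: [1.6, 0.4, -1.6]
finger_gap: 0.343
```

Run:
```python
from h import *
go((464,-22,190,178.7))
```

```text
t 15.75 p [ 605.1 -133.4  178.6] rpy [ 1.800e+02  1.000e-01 -1.774e+02] q [-0.22  0.52  0.21  1.27  0.   -0.26] F [ 1.56  0.44 -1.57] gap 0.343
[464, -22, 190, 178.7, 0] dp [13.59, 11.77, -1.16] ang [0.01, 0.07, 3.9]
```

Request:
{"op": "step_arm", "data": {
  "dp": [
    [13.6,11.8,-1.2],
    [13.6,11.8,-1.2],
    [13.6,11.8,-1.2],
    [13.6,11.8,-1.2],
    [13.6,11.8,-1.2],
    [13.6,11.8,-1.2]
  ],
  "angular": [
    [0,0,3.9],
    [0,0,3.9],
    [0,0,3.9],
    [0,0,3.9],
    [0,0,3.9],
    [0,0,3.9]
  ]
}}

```text
clock: 16.5
ee_pos: [465.9, -22.4, 189.5]
orientation: [-3.141, 0.005, 3.118]
contact_force: [0.0, -0.5, -1.2]
finger_gap: 0.344
```

Run:
```python
from h import *
im=save('side','s5'); cv2.imwrite('pics/s5c.png',cv2.resize(im[100:330,230:430,::-1],None,fx=2.6,fy=2.6,interpolation=cv2.INTER_CUBIC))
print(brass(im))
go((464,-22,142,178.7))
```

```text
(36, np.float64(191.30555555555554), np.float64(353.05555555555554))
t 16.55 p [465.8 -22.4 189.2] rpy [-180.     0.2  178.6] q [-0.05  0.21 -0.2   1.15 -0.   -0.02] F [ 0.41  0.38 -0.39] gap 0.344
[464, -22, 142, 178.7, 0] dp [0.2, 0.04, 4.72] ang [-0.01, 0.24, -0.05]
```

View pics/s5c.png

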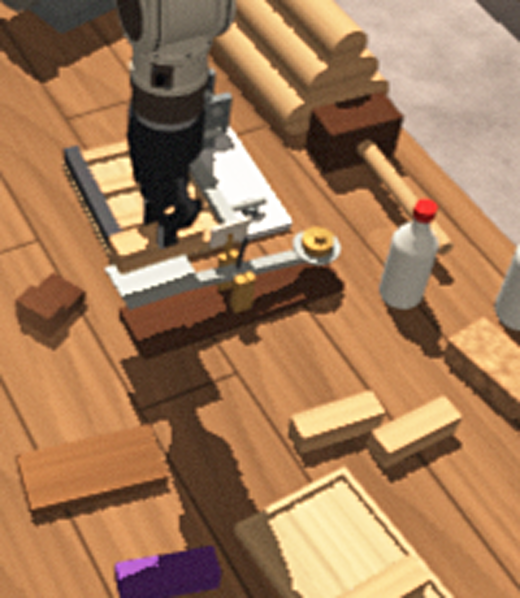

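Request:
{"op": "step_arm", "data": {
  "dp": [
    [0,0,3],
    [0.1,0,4],
    [0.1,0,4.4],
    [0.1,0,4.6],
    [0.1,0,4.6],
    [0.1,0,4.7]
  ],
  "angular": [
    [0,0,0],
    [0,0,0],
    [0,0,0],
    [0,0,0],
    [0,0,0],
    [0,0,0]
  ]
}}

```text
clock: 17.3
ee_pos: [464.4, -21.8, 142.8]
orientation: [-3.141, 0.005, 3.119]
contact_force: [-0.7, -0.7, -0.2]
finger_gap: 0.34
```

Request:
{"op": "step_arm", "data": {
  "dp": [
    [0,0,0],
    [0,0,0],
    [0,0,-0.5],
    [0,0,-0.5],
    [0,0,-0.5],
    [0,0,-0.5],
    [0,0,-0.5],
    [0,0,-0.5]
  ],
  "angular": [
    [0,0,0],
    [0,0,0],
    [0,0,0],
    [0,0,0],
    [0,0,0],
    [0,0,0],
    [0,0,0],
    [0,0,0]
  ],
  "jaw": 0.65
}}

```text
clock: 18.3
ee_pos: [463.8, -21.7, 147.1]
orientation: [3.142, 0.003, 3.119]
contact_force: [-0.0, 0.5, 0.1]
finger_gap: 0.647
```

Request:
{"op": "step_arm", "data": {
  "dp": [
    [0,0,0],
    [0,0,0],
    [0,0,0],
    [0,0,0]
  ],
  "angular": [
    [0,0,0],
    [0,0,0],
    [0,0,0],
    [0,0,0]
  ]
}}

```text
clock: 18.8
ee_pos: [463.8, -21.7, 147.2]
orientation: [-3.142, 0.004, 3.119]
contact_force: [1.0, -0.2, -0.3]
finger_gap: 0.654
```

Run:
```python
from h import *
im=save('side','s6'); print(brass(im))
go((464,-22,139,178.7),(464,-22,110,178.7))
```

```text
(40, np.float64(184.575), np.float64(354.525))
t 18.85 p [463.8 -21.7 147.2] rpy [-180.     0.2  178.7] q [-0.05  0.25 -0.28  1.04  0.   -0.02] F [ 0.84  0.94 -0.11] gap 0.654
[464, -22, 139, 178.7, 0] dp [-0.01, -0.02, 0.82] ang [-0.0, 0.2, 0.01]
[464, -22, 110, 178.7, 0] dp [-0.0, -0.02, 3.72] ang [-0.0, 0.2, 0.01]
```

Damp again. This one goes to tray place 2.

Request:
{"op": "step_arm", "data": {
  "dp": [
    [0,0,1],
    [0,0,2.5],
    [0,0,3.7],
    [0,0,3.7]
  ],
  "angular": [
    [0,0.2,0],
    [0,0.2,0],
    [0,0.2,0],
    [0,0.2,0]
  ]
}}

```text
clock: 19.35
ee_pos: [462.8, -21.7, 108.8]
orientation: [3.141, -0.003, 3.119]
contact_force: [-0.5, -0.2, 0.6]
finger_gap: 0.651
```

Request:
{"op": "step_arm", "data": {
  "dp": [
    [0,0,0],
    [0,0,0],
    [0,0,0],
    [0,0,0],
    [0,0,0],
    [0,0,-1],
    [0,0,-4],
    [0,0,-9]
  ],
  "angular": [
    [0,0,0],
    [0,0,0],
    [0,0,0],
    [0,0,0],
    [0,0,0],
    [0,0,0],
    [0,0,0],
    [0,0,0]
  ],
  "jaw": 0
}}

```text
clock: 20.35
ee_pos: [462.3, -21.6, 199.6]
orientation: [3.141, -0.005, 3.119]
contact_force: [1.4, -1.5, -2.0]
finger_gap: 0.353
```

Run:
```python
from h import *
go((497,-342,200,184.9))
```

```text
t 20.35 p [462.3 -21.6 199.6] rpy [180.   -0.3 178.7] q [-0.05  0.2  -0.19  1.19  0.   -0.02] F [ 1.4  -1.48 -2.  ] gap 0.353
[497, -342, 200, 184.9, 0] dp [-4.19, -31.95, -0.07] ang [0.03, -0.3, -6.19]
```

Request:
{"op": "step_arm", "data": {
  "dp": [
    [-4.2,-32,0],
    [-4.2,-32,0],
    [-4.2,-32,0],
    [-4.2,-32,0],
    [-4.2,-32,0],
    [-4.2,-32,0],
    [-4.2,-32,5],
    [-4.2,-32,10]
  ],
  "angular": [
    [0,0,-3],
    [0,0,-6.2],
    [0,0,-6.2],
    [0,0,-6.2],
    [0,0,-6.2],
    [0,0,-6.2],
    [0,0,-6.2],
    [0,0,-6.2]
  ]
}}

```text
clock: 21.35
ee_pos: [499.0, -342.5, 99.6]
orientation: [-3.141, 0.001, -3.056]
contact_force: [0.9, -0.4, -2.1]
finger_gap: 0.354
```

Request:
{"op": "step_arm", "data": {
  "dp": [
    [0,0,3],
    [0,0,4.2],
    [0,0,4.6],
    [0,0,4.9],
    [0,0,4.9],
    [0,0,4.9]
  ],
  "angular": [
    [0,0,0],
    [0,0,0],
    [0,0,0],
    [0,0,0],
    [0,0,0],
    [0,0,0]
  ]
}}

```text
clock: 22.1
ee_pos: [499.3, -343.0, 52.2]
orientation: [-3.14, 0.001, -3.056]
contact_force: [-0.2, -0.2, -0.9]
finger_gap: 0.358
```

Run:
```python
from h import *
go((497,-342,50,184.9))
```

```text
t 22.1 p [ 499.3 -343.    52.2] rpy [-1.799e+02  1.000e-01 -1.751e+02] q [-0.6   0.6  -0.    0.97  0.   -0.69] F [-0.16 -0.22 -0.9 ] gap 0.358
[497, -342, 50, 184.9, 0] dp [0.22, 0.12, 0.22] ang [-0.06, 0.08, 0.01]
```

Request:
{"op": "step_arm", "data": {
  "dp": [
    [0.1,0,0.2],
    [0.1,0,0.2]
  ],
  "angular": [
    [0,0,0],
    [0,0,0]
  ]
}}

```text
clock: 22.35
ee_pos: [497.5, -342.7, 49.1]
orientation: [3.141, -0.0, -3.056]
contact_force: [-1.1, 1.4, -1.0]
finger_gap: 0.356
```

Request:
{"op": "step_arm", "data": {
  "dp": [
    [0,0,0],
    [0,0,0],
    [0,0,-0.5],
    [0,0,-6],
    [0,0,-12],
    [0,0,-15],
    [0,0,-15],
    [0,0,-15]
  ],
  "angular": [
    [0,0,0],
    [0,0,0],
    [0,0,0],
    [0,0,0],
    [0,0,0],
    [0,0,0],
    [0,0,0],
    [0,0,0]
  ],
  "jaw": 0.65
}}

```text
clock: 23.35
ee_pos: [497.3, -342.4, 198.4]
orientation: [3.141, -0.001, -3.056]
contact_force: [-0.2, 0.7, -0.9]
finger_gap: 0.649
```

Run:
```python
from h import *
blanks(name='t2')
go((585,-232,200,174.5))
```

```text
blob [ 656.8 -279.3] [96. 30.] yaw 3.5
blob [ 586.1 -232.3] [30. 97.] yaw -5.1
blob [548.3  92.4] [ 49. 115.] yaw -4.5
blob [ 513.3 -302.8] [111.  43.] yaw 4.7
t 23.4 p [ 496.9 -342.1  197.7] rpy [ 1.799e+02 -1.000e-01 -1.751e+02] q [-0.6   0.48  0.2   1.3  -0.   -0.69] F [-0.32  0.45  0.12] gap 0.651
[585, -232, 200, 174.5, 0] dp [-9.72, 10.22, -0.24] ang [0.09, -0.13, 10.41]
```

Request:
{"op": "step_arm", "data": {
  "dp": [
    [-9.7,10.2,0],
    [-9.7,10.2,0],
    [-9.7,10.2,0],
    [-9.7,10.2,4],
    [-9.7,10.2,9],
    [-9.7,10.2,14],
    [-9.7,10.2,15.4],
    [-9.7,10.2,15.4]
  ],
  "angular": [
    [0,0,5],
    [0,0,10],
    [0,0,10],
    [0,0,10],
    [0,0,10],
    [0,0,10],
    [0,0,10],
    [0,0,10]
  ]
}}

```text
clock: 24.4
ee_pos: [584.6, -232.8, 44.1]
orientation: [3.141, -0.003, 3.052]
contact_force: [-0.6, 0.3, 1.2]
finger_gap: 0.655
```

Request:
{"op": "step_arm", "data": {
  "dp": [
    [0,0,0],
    [0,0,0]
  ],
  "angular": [
    [0,0,0],
    [0,0,0]
  ]
}}

```text
clock: 24.65
ee_pos: [587.2, -233.5, 47.6]
orientation: [-3.14, 0.004, 3.053]
contact_force: [0.1, -0.9, 0.7]
finger_gap: 0.651
```

Request:
{"op": "step_arm", "data": {
  "dp": [
    [0,0,0],
    [0,0,0],
    [0,0,0],
    [0,0,0],
    [0,0,0],
    [0,0,-1],
    [0,0,-7],
    [0,0,-13]
  ],
  "angular": [
    [0,0,0],
    [0,0,0],
    [0,0,0],
    [0,0,0],
    [0,0,0],
    [0,0,0],
    [0,0,0],
    [0,0,0]
  ],
  "jaw": 0
}}

```text
clock: 25.65
ee_pos: [584.9, -232.5, 176.0]
orientation: [3.141, -0.002, 3.053]
contact_force: [1.6, -0.1, -0.7]
finger_gap: 0.345
```

Run:
```python
from h import *
go((464,-22,190,178.7))
```

```text
t 25.65 p [ 584.9 -232.5  176. ] rpy [ 1.800e+02 -1.000e-01  1.749e+02] q [-0.38  0.54  0.25  1.28 -0.   -0.29] F [ 1.58 -0.08 -0.69] gap 0.345
[464, -22, 190, 178.7, 0] dp [13.91, 19.89, -1.36] ang [0.04, -0.13, -3.79]
```

Request:
{"op": "step_arm", "data": {
  "dp": [
    [13.9,19.9,-1.4],
    [13.9,19.9,-1.4],
    [13.9,19.9,-1.4],
    [13.9,19.9,-1.4],
    [13.9,19.9,-1.4],
    [13.9,19.9,-1.4],
    [13.9,19.9,-1.4]
  ],
  "angular": [
    [0,0,-3.8],
    [0,0,-3.8],
    [0,0,-3.8],
    [0,0,-3.8],
    [0,0,-3.8],
    [0,0,-3.8],
    [0,0,-3.8]
  ]
}}

```text
clock: 26.52
ee_pos: [465.6, -23.1, 189.3]
orientation: [-3.141, 0.001, 3.118]
contact_force: [0.0, -0.1, -0.4]
finger_gap: 0.35
```

Request:
{"op": "step_arm", "data": {
  "dp": [
    [0,0,3],
    [0,0,4],
    [0,0,4.4],
    [0,0,4.7],
    [0,0,4.7],
    [0,0,4.7]
  ],
  "angular": [
    [0,0,0],
    [0,0,0],
    [0,0,0],
    [0,0,0],
    [0,0,0],
    [0,0,0]
  ]
}}

```text
clock: 27.28
ee_pos: [465.4, -22.3, 142.8]
orientation: [-3.141, 0.001, 3.119]
contact_force: [-0.7, -0.8, 0.4]
finger_gap: 0.348
```

Run:
```python
from h import *
go((464,-22,142,178.7))
```

```text
t 27.27 p [465.4 -22.3 142.8] rpy [-1.800e+02  1.000e-01  1.787e+02] q [-0.05  0.25 -0.28  1.04 -0.   -0.03] F [-0.68 -0.8   0.43] gap 0.348
[464, -22, 142, 178.7, 0] dp [0.14, 0.03, 0.08] ang [-0.01, 0.08, 0.01]
```

Request:
{"op": "step_arm", "data": {
  "dp": [
    [0,0,0],
    [0,0,0],
    [0,0,-0.5],
    [0,0,-0.5],
    [0,0,-0.5],
    [0,0,-0.5],
    [0,0,-0.5],
    [0,0,-0.5]
  ],
  "angular": [
    [0,0,0],
    [0,0,0],
    [0,0,0],
    [0,0,0],
    [0,0,0],
    [0,0,0],
    [0,0,0],
    [0,0,0]
  ],
  "jaw": 0.65
}}

```text
clock: 28.28
ee_pos: [464.8, -22.2, 147.1]
orientation: [3.142, -0.0, 3.119]
contact_force: [0.0, -0.0, 0.5]
finger_gap: 0.649
```

Request:
{"op": "step_arm", "data": {
  "dp": [
    [0,0,0],
    [0,0,0],
    [0,0,0],
    [0,0,0]
  ],
  "angular": [
    [0,0,0],
    [0,0,0],
    [0,0,0],
    [0,0,0]
  ]
}}

```text
clock: 28.78
ee_pos: [464.9, -22.2, 147.2]
orientation: [-3.142, 0.0, 3.119]
contact_force: [-0.3, -0.9, -0.4]
finger_gap: 0.651
```

Run:
```python
from h import *
im=save('side','s7'); print(brass(im))
go((464,-22,139,178.7),(464,-22,110,178.7))
```

```text
(34, np.float64(191.44117647058823), np.float64(352.7647058823529))
t 28.82 p [464.9 -22.2 147.2] rpy [180.   -0.  178.7] q [-0.05  0.25 -0.27  1.05  0.   -0.03] F [ 0.55 -0.61  0.12] gap 0.65
[464, -22, 139, 178.7, 0] dp [0.09, 0.02, 0.82] ang [0.0, -0.0, 0.01]
[464, -22, 110, 178.7, 0] dp [0.09, 0.02, 3.72] ang [0.0, -0.0, 0.01]
```

Pan stayed up (brass at 191.4), so this one is dry. I'll re-grip it and take it to the middle slot.

Request:
{"op": "step_arm", "data": {
  "dp": [
    [0.1,0,0.4],
    [0.1,0,0.8],
    [0.1,0,0.8],
    [0.1,0,0.8]
  ],
  "angular": [
    [0,0,0],
    [0,0,0],
    [0,0,0],
    [0,0,0]
  ]
}}

```text
clock: 29.32
ee_pos: [463.9, -22.2, 139.1]
orientation: [3.142, -0.0, 3.119]
contact_force: [0.0, 0.5, -0.1]
finger_gap: 0.652
```

Request:
{"op": "step_arm", "data": {
  "dp": [
    [0,0,0],
    [0,0,0],
    [0,0,0],
    [0,0,0],
    [0,0,0],
    [0,0,-1],
    [0,0,-4],
    [0,0,-7]
  ],
  "angular": [
    [0,0,0],
    [0,0,0],
    [0,0,0],
    [0,0,0],
    [0,0,0],
    [0,0,0],
    [0,0,0],
    [0,0,0]
  ],
  "jaw": 0
}}

```text
clock: 30.32
ee_pos: [463.6, -22.2, 210.3]
orientation: [3.142, -0.001, 3.119]
contact_force: [0.8, -0.5, 0.6]
finger_gap: 0.357
```

Run:
```python
from h import *
im=save('top','t3')
go((558,171.5,170,175.5))
cv2.imwrite('pics/t3c.png',cv2.resize(im[120:230,170:330,::-1],None,fx=5,fy=5,interpolation=cv2.INTER_CUBIC))
```

```text
t 30.38 p [465.9 -22.3 214.6] rpy [-180.     0.4  178.7] q [-0.05  0.19 -0.16  1.21  0.   -0.03] F [ 1.   -1.05  1.71] gap 0.354
[558, 171.5, 170, 175.5, 0] dp [-8.74, 19.58, 4.51] ang [0.0, 0.39, 3.21]
```

View pics/t3c.png

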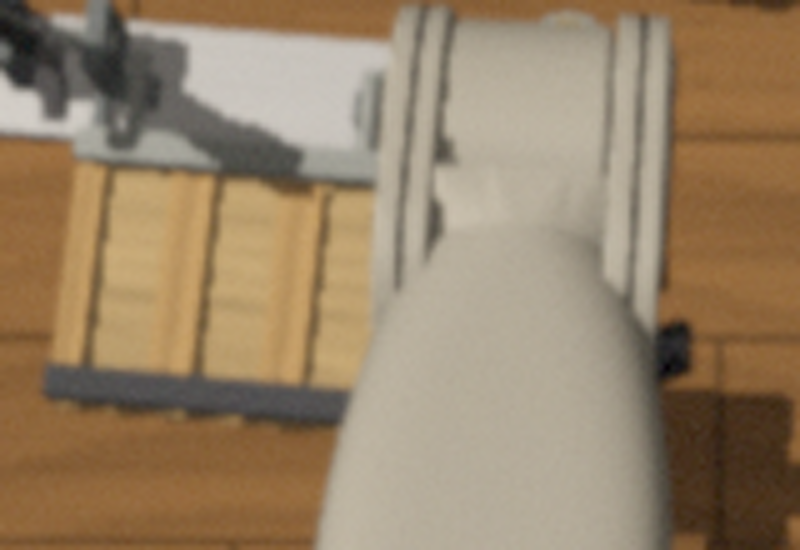

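Request:
{"op": "step_arm", "data": {
  "dp": [
    [-8.7,19.5,0],
    [-8.7,19.5,0],
    [-8.7,19.5,0],
    [-8.7,19.5,1],
    [-8.7,19.5,4],
    [-8.7,19.5,8],
    [-8.7,19.5,12],
    [-8.7,19.5,12]
  ],
  "angular": [
    [0,0,3.2],
    [0,0,3.2],
    [0,0,3.2],
    [0,0,3.2],
    [0,0,3.2],
    [0,0,3.2],
    [0,0,3.2],
    [0,0,3.2]
  ]
}}

```text
clock: 31.38
ee_pos: [552.2, 169.9, 85.9]
orientation: [-3.139, -0.008, 3.063]
contact_force: [-0.3, 0.1, -0.8]
finger_gap: 0.354
```

Request:
{"op": "step_arm", "data": {
  "dp": [
    [0,0,0],
    [0,0,0]
  ],
  "angular": [
    [0,0,0],
    [0,0,0]
  ]
}}

```text
clock: 31.62
ee_pos: [556.9, 171.3, 91.6]
orientation: [3.14, 0.004, 3.063]
contact_force: [-0.2, 0.2, -0.4]
finger_gap: 0.359
```

Run:
```python
from h import *
im=save('top','t4')
go((558,171,64,175.5),(558,171,57,175.5))
im2=save('side','s8')
a=cv2.resize(im[120:220,170:270,::-1],(400,400),interpolation=cv2.INTER_CUBIC);b=cv2.resize(im2[90:190,240:340,::-1],(400,400),interpolation=cv2.INTER_CUBIC)
cv2.imwrite('pics/t4c.png',np.hstack([a,b]))
```

```text
t 31.68 p [556.7 171.2  91.4] rpy [179.9   0.2 175.5] q [ 0.3   0.51 -0.03  1.02  0.    0.38] F [-0.34 -0.56  0.19] gap 0.353
[558, 171, 64, 175.5, 0] dp [-0.12, -0.01, 2.74] ang [0.09, 0.22, 0.01]
[558, 171, 57, 175.5, 0] dp [-0.11, -0.02, 3.44] ang [0.09, 0.22, 0.01]
```

View pics/t4c.png

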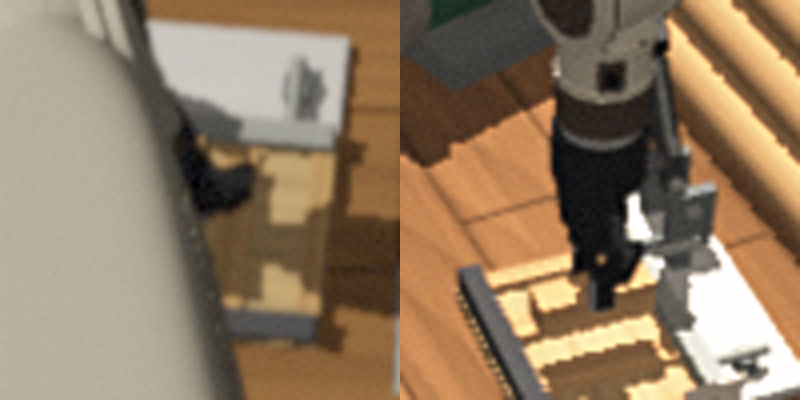

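Request:
{"op": "step_arm", "data": {
  "dp": [
    [-0.1,0,1.5],
    [-0.1,0,2.4],
    [-0.1,0,2.7],
    [-0.1,0,3],
    [-0.1,0,3.2],
    [-0.1,0,3.3],
    [-0.1,0,3.3]
  ],
  "angular": [
    [0,0,0],
    [0,0,0],
    [0,0,0],
    [0,0,0],
    [0,0,0],
    [0,0,0],
    [0,0,0]
  ]
}}

```text
clock: 32.6
ee_pos: [556.3, 170.8, 56.3]
orientation: [3.141, 0.0, 3.063]
contact_force: [-0.5, -0.2, -0.4]
finger_gap: 0.359
```

Run:
```python
from h import *
go((557,171,57,175.5))
```

```text
t 32.6 p [556.3 170.8  56.3] rpy [180.    0.  175.5] q [ 0.3   0.55 -0.07  0.95  0.    0.38] F [-0.45 -0.24 -0.39] gap 0.359
[557, 171, 57, 175.5, 0] dp [-0.07, 0.03, -0.07] ang [0.01, 0.01, 0.01]
```

Request:
{"op": "step_arm", "data": {
  "dp": [
    [0,0,0.1],
    [0,0,0.15],
    [0,0,0.15]
  ],
  "angular": [
    [0,0,0],
    [0,0,0],
    [0,0,0]
  ]
}}

```text
clock: 32.98
ee_pos: [556.2, 170.7, 54.7]
orientation: [-3.142, -0.0, 3.063]
contact_force: [0.4, 0.1, 0.3]
finger_gap: 0.358
```

Request:
{"op": "step_arm", "data": {
  "dp": [
    [0,0,0],
    [0,0,0],
    [0,0,-0.5],
    [0,0,-4],
    [0,0,-9],
    [0,0,-14],
    [0,0,-14],
    [0,0,-14]
  ],
  "angular": [
    [0,0,0],
    [0,0,0],
    [0,0,0],
    [0,0,0],
    [0,0,0],
    [0,0,0],
    [0,0,0],
    [0,0,0]
  ],
  "jaw": 0.62
}}

```text
clock: 33.98
ee_pos: [556.0, 170.7, 194.8]
orientation: [3.141, 0.0, 3.063]
contact_force: [0.1, -0.5, -0.2]
finger_gap: 0.619
```

Run:
```python
from h import *
go((570,-120,215,180),(656,-279.3,190,183.5))
```

```text
t 33.98 p [556.  170.7 194.8] rpy [180.    0.  175.5] q [0.3  0.43 0.12 1.26 0.   0.38] F [ 0.06 -0.45 -0.24] gap 0.619
[570, -120, 215, 180, 0] dp [-3.67, -28.87, -2.03] ang [0.01, 0.01, -4.49]
[656, -279.3, 190, 183.5, 0] dp [-13.49, -44.08, 0.47] ang [0.01, 0.01, -7.99]
```

Request:
{"op": "step_arm", "data": {
  "dp": [
    [-1,-5,-4.5],
    [-13.5,-44.1,-4.5],
    [-13.5,-44.1,-4.5],
    [-13.5,-44.1,-4.5],
    [-13.5,-44.1,-4.5],
    [-13.5,-44.1,-4.5],
    [-13.5,-44.1,-4.5],
    [-13.5,-44.1,-4.5]
  ],
  "angular": [
    [0,0,0],
    [0,0,-4],
    [0,0,-8],
    [0,0,-8],
    [0,0,-8],
    [0,0,-8],
    [0,0,-8],
    [0,0,-8]
  ],
  "jaw": 0.65
}}

```text
clock: 34.98
ee_pos: [655.3, -282.5, 236.5]
orientation: [3.14, -0.004, -3.083]
contact_force: [1.0, 1.3, 0.7]
finger_gap: 0.647
```

Request:
{"op": "step_arm", "data": {
  "dp": [
    [0,0,0],
    [0,0,0]
  ],
  "angular": [
    [0,0,0],
    [0,0,0]
  ]
}}

```text
clock: 35.22
ee_pos: [655.6, -278.9, 237.5]
orientation: [3.139, -0.003, -3.08]
contact_force: [0.3, -0.4, -0.5]
finger_gap: 0.652
```

Run:
```python
from h import *
im=save('top','t5'); im2=save('side','s9')
go((655.5,-279.5,120,183.5),(655.5,-279.5,43,183.5))
a=cv2.resize(im[110:240,170:440,::-1],(797,384),interpolation=cv2.INTER_CUBIC); cv2.imwrite('pics/t5c.png',a)
```

```text
t 35.33 p [ 656.1 -277.9  239. ] rpy [ 1.799e+02 -1.000e-01 -1.764e+02] q [-0.4   0.71  0.71  1.57  0.   -0.46] F [-0.51  0.34  0.43] gap 0.65
[655.5, -279.5, 120, 183.5, 0] dp [0.05, -0.17, 11.9] ang [0.06, -0.08, 0.11]
[655.5, -279.5, 43, 183.5, 0] dp [0.04, -0.18, 19.6] ang [0.06, -0.08, 0.11]
```

View pics/t5c.png

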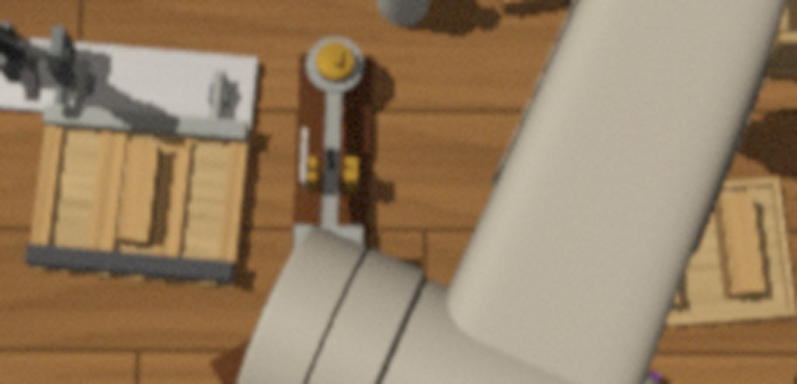

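The blank sits in the middle slot (crop 140,190) and a damp one in the tray at the right. Now the last blank.

Request:
{"op": "step_arm", "data": {
  "dp": [
    [0,-0.2,6],
    [0,-0.2,12],
    [0,-0.2,16],
    [0,-0.2,18.5],
    [0,-0.2,19.5],
    [0,-0.2,19.5],
    [0,-0.2,19.5],
    [0,-0.2,19.5]
  ],
  "angular": [
    [0,0,0],
    [0,0,0],
    [0,0,0],
    [0,0,0],
    [0,0,0],
    [0,0,0],
    [0,0,0],
    [0,0,0]
  ]
}}

```text
clock: 36.33
ee_pos: [657.4, -281.9, 46.6]
orientation: [-3.14, 0.003, -3.08]
contact_force: [0.1, 0.8, 0.4]
finger_gap: 0.648
```

Request:
{"op": "step_arm", "data": {
  "dp": [
    [0,0,0],
    [0,0,0],
    [0,0,0],
    [0,0,0],
    [0,0,0],
    [0,0,-1],
    [0,0,-7],
    [0,0,-13]
  ],
  "angular": [
    [0,0,0],
    [0,0,0],
    [0,0,0],
    [0,0,0],
    [0,0,0],
    [0,0,0],
    [0,0,0],
    [0,0,0]
  ],
  "jaw": 0
}}

```text
clock: 37.33
ee_pos: [655.5, -281.1, 174.7]
orientation: [3.14, -0.003, -3.08]
contact_force: [0.3, 0.2, -0.2]
finger_gap: 0.352
```

Run:
```python
from h import *
go((464,-22,190,178.7))
```

```text
t 37.33 p [ 655.5 -281.1  174.7] rpy [ 179.9   -0.2 -176.5] q [-0.41  0.72  0.57  1.42 -0.   -0.47] F [ 0.28  0.17 -0.24] gap 0.352
[464, -22, 190, 178.7, 0] dp [17.53, 27.04, -1.43] ang [0.08, -0.18, 4.81]
```

Request:
{"op": "step_arm", "data": {
  "dp": [
    [17.5,27,-1.4],
    [17.5,27,-1.4],
    [17.5,27,-1.4],
    [17.5,27,-1.4],
    [17.5,27,-1.4],
    [17.5,27,-1.4],
    [17.5,27,-1.4],
    [17.5,27,-1.4]
  ],
  "angular": [
    [0,0,2],
    [0,0,4.8],
    [0,0,4.8],
    [0,0,4.8],
    [0,0,4.8],
    [0,0,4.8],
    [0,0,4.8],
    [0,0,4.8]
  ]
}}

```text
clock: 38.33
ee_pos: [466.4, -23.6, 188.8]
orientation: [-3.141, 0.001, 3.118]
contact_force: [0.8, -0.8, -1.0]
finger_gap: 0.352
```

Request:
{"op": "step_arm", "data": {
  "dp": [
    [0,0,3],
    [0,0,4],
    [0,0,4.4],
    [0,0,4.7],
    [0,0,4.7],
    [0,0,4.7]
  ],
  "angular": [
    [0,0,0],
    [0,0,0],
    [0,0,0],
    [0,0,0],
    [0,0,0],
    [0,0,0]
  ]
}}

```text
clock: 39.08
ee_pos: [465.8, -22.8, 142.4]
orientation: [-3.141, 0.002, 3.119]
contact_force: [-0.4, -0.9, -0.1]
finger_gap: 0.352
```

Run:
```python
from h import *
go((464,-22,142,178.7))
```

```text
t 39.08 p [465.8 -22.8 142.4] rpy [-1.800e+02  1.000e-01  1.787e+02] q [-0.05  0.26 -0.28  1.03 -0.   -0.03] F [-0.45 -0.93 -0.13] gap 0.352
[464, -22, 142, 178.7, 0] dp [0.18, 0.08, 0.04] ang [-0.02, 0.09, 0.01]
```

Request:
{"op": "step_arm", "data": {
  "dp": [
    [0,0,0],
    [0,0,0],
    [0,0,-0.5],
    [0,0,-0.5],
    [0,0,-0.5],
    [0,0,-0.5],
    [0,0,-0.5],
    [0,0,-0.5]
  ],
  "angular": [
    [0,0,0],
    [0,0,0],
    [0,0,0],
    [0,0,0],
    [0,0,0],
    [0,0,0],
    [0,0,0],
    [0,0,0]
  ],
  "jaw": 0.65
}}

```text
clock: 40.08
ee_pos: [465.2, -22.7, 146.6]
orientation: [3.142, -0.0, 3.119]
contact_force: [0.7, 0.0, -0.1]
finger_gap: 0.652
```

Request:
{"op": "step_arm", "data": {
  "dp": [
    [0,0,0],
    [0,0,0],
    [0,0,0],
    [0,0,0]
  ],
  "angular": [
    [0,0,0],
    [0,0,0],
    [0,0,0],
    [0,0,0]
  ]
}}

```text
clock: 40.58
ee_pos: [465.2, -22.7, 146.7]
orientation: [-3.142, -0.0, 3.119]
contact_force: [0.0, 0.1, 0.2]
finger_gap: 0.65
```

Run:
```python
from h import *
im=save('side','s10'); print(brass(im))
go((464,-22,139,178.7),(464,-22,110,178.7))
```

```text
(33, np.float64(191.3939393939394), np.float64(352.72727272727275))
t 40.62 p [465.2 -22.7 146.7] rpy [180.    0.  178.7] q [-0.05  0.25 -0.27  1.05  0.   -0.03] F [-0.11 -0.3  -0.27] gap 0.651
[464, -22, 139, 178.7, 0] dp [0.12, 0.07, 0.77] ang [0.0, 0.0, 0.01]
[464, -22, 110, 178.7, 0] dp [0.12, 0.07, 3.67] ang [0.0, 0.0, 0.01]
```

Dry. It goes to slot 3.

Request:
{"op": "step_arm", "data": {
  "dp": [
    [0.1,0.1,0.4],
    [0.1,0.1,0.8],
    [0.1,0.1,0.8],
    [0.1,0.1,0.8]
  ],
  "angular": [
    [0,0,0],
    [0,0,0],
    [0,0,0],
    [0,0,0]
  ]
}}

```text
clock: 41.12
ee_pos: [464.2, -21.7, 138.6]
orientation: [3.142, -0.0, 3.119]
contact_force: [-0.2, 0.0, -0.3]
finger_gap: 0.653
```

Request:
{"op": "step_arm", "data": {
  "dp": [
    [0,0,0],
    [0,0,0],
    [0,0,0],
    [0,0,0],
    [0,0,0],
    [0,0,-1],
    [0,0,-4],
    [0,0,-7]
  ],
  "angular": [
    [0,0,0],
    [0,0,0],
    [0,0,0],
    [0,0,0],
    [0,0,0],
    [0,0,0],
    [0,0,0],
    [0,0,0]
  ],
  "jaw": 0
}}

```text
clock: 42.12
ee_pos: [463.9, -21.6, 209.7]
orientation: [3.141, -0.001, 3.119]
contact_force: [0.0, 0.2, -0.3]
finger_gap: 0.354
```

Run:
```python
from h import *
go((552,105,100,175.5))
```

```text
t 42.12 p [463.9 -21.6 209.7] rpy [180.   -0.  178.7] q [-0.05  0.2  -0.17  1.21  0.   -0.02] F [ 0.01  0.18 -0.28] gap 0.354
[552, 105, 100, 175.5, 0] dp [-8.53, 12.86, 10.97] ang [0.01, -0.04, 3.21]
```

Request:
{"op": "step_arm", "data": {
  "dp": [
    [-2,6,0],
    [-8.5,12.7,0],
    [-8.5,12.7,0],
    [-8.5,12.7,2],
    [-8.5,12.7,7],
    [-8.5,12.7,11],
    [-8.5,12.7,12],
    [-8.5,12.7,12]
  ],
  "angular": [
    [0,0,3.2],
    [0,0,3.2],
    [0,0,3.2],
    [0,0,3.2],
    [0,0,3.2],
    [0,0,3.2],
    [0,0,3.2],
    [0,0,3.2]
  ]
}}

```text
clock: 43.12
ee_pos: [552.2, 103.4, 89.1]
orientation: [3.142, -0.0, 3.063]
contact_force: [0.2, 0.2, -0.5]
finger_gap: 0.353
```

Request:
{"op": "step_arm", "data": {
  "dp": [
    [0,0,0],
    [0,0,0]
  ],
  "angular": [
    [0,0,0],
    [0,0,0]
  ]
}}

```text
clock: 43.38
ee_pos: [553.4, 103.6, 90.6]
orientation: [3.141, 0.003, 3.063]
contact_force: [0.5, 0.5, -0.8]
finger_gap: 0.357
```

Run:
```python
from h import *
go((552,105,56,175.5))
```

```text
t 43.38 p [553.4 103.6  90.6] rpy [179.9   0.2 175.5] q [ 0.18  0.48 -0.09  1.    0.    0.26] F [ 0.47  0.48 -0.78] gap 0.357
[552, 105, 56, 175.5, 0] dp [0.16, 0.13, 3.46] ang [0.05, 0.19, 0.0]
```

Request:
{"op": "step_arm", "data": {
  "dp": [
    [0.1,0.15,1.5],
    [0.1,0.15,2.4],
    [0.1,0.15,2.8],
    [0.1,0.15,3.2],
    [0.1,0.15,3.4],
    [0.1,0.15,3.5],
    [0.1,0.15,3.5],
    [0.1,0.15,3.5]
  ],
  "angular": [
    [0,0,0],
    [0,0,0],
    [0,0,0],
    [0,0,0],
    [0,0,0],
    [0,0,0],
    [0,0,0],
    [0,0,0]
  ]
}}

```text
clock: 44.38
ee_pos: [551.3, 105.0, 53.9]
orientation: [3.141, 0.0, 3.063]
contact_force: [0.4, 0.3, -0.9]
finger_gap: 0.353
```

Request:
{"op": "step_arm", "data": {
  "dp": [
    [0,0,0],
    [0,0,0],
    [0,0,-0.5],
    [0,0,-4],
    [0,0,-9],
    [0,0,-14],
    [0,0,-14],
    [0,0,-14]
  ],
  "angular": [
    [0,0,0],
    [0,0,0],
    [0,0,0],
    [0,0,0],
    [0,0,0],
    [0,0,0],
    [0,0,0],
    [0,0,0]
  ],
  "jaw": 0.62
}}

```text
clock: 45.38
ee_pos: [551.0, 104.9, 193.7]
orientation: [3.142, 0.0, 3.063]
contact_force: [-0.5, -0.9, -0.0]
finger_gap: 0.621
```

Run:
```python
from h import *
go((420,60,330,175.5),(420,250,330,175.5),(600,289,330,175.5))
```

```text
t 45.38 p [551.  104.9 193.7] rpy [180.    0.  175.5] q [ 0.19  0.39  0.06  1.24 -0.    0.27] F [-0.48 -0.88 -0.02] gap 0.621
[420, 60, 330, 175.5, 0] dp [12.7, -5.5, -13.63] ang [0.0, 0.01, 0.01]
[420, 250, 330, 175.5, 0] dp [14.19, 13.44, -13.63] ang [0.0, 0.01, 0.01]
[600, 289, 330, 175.5, 0] dp [-3.45, 18.74, -13.63] ang [0.0, 0.01, 0.01]
```

Request:
{"op": "step_arm", "data": {
  "dp": [
    [4,-4,-5],
    [8,-10,-10],
    [12,-16,-13.6],
    [18,-20,-13.6],
    [18,-20,-13.6],
    [18,-20,-13.6],
    [18,-20,-13.6],
    [18,-20,-13.6]
  ],
  "angular": [
    [0,0,0],
    [0,0,0],
    [0,0,0],
    [0,0,0],
    [0,0,0],
    [0,0,0],
    [0,0,0],
    [0,0,0]
  ],
  "jaw": 0.9
}}

```text
clock: 46.38
ee_pos: [356.5, -79.8, 328.6]
orientation: [3.141, -0.002, 3.065]
contact_force: [0.4, 0.2, -0.5]
finger_gap: 0.903
```

Run:
```python
from h import *
im=save('top','t6'); im2=save('side','s11')
a=cv2.resize(im[105:220,145:435,::-1],(797,316),interpolation=cv2.INTER_CUBIC);b=cv2.resize(im2[70:230,245:405,::-1],(280,280),interpolation=cv2.INTER_CUBIC);c=cv2.resize(im2[260:380,310:430,::-1],(280,280),interpolation=cv2.INTER_CUBIC)
o=np.zeros((600,797,3),np.uint8);o[:316]=a;o[318:598,:280]=b;o[318:598,290:570]=c;cv2.imwrite('pics/t6c.png',o)
go((600,289,330,175.5))
```

```text
t 46.48 p [356.5 -79.7 328.8] rpy [ 1.800e+02 -1.000e-01  1.756e+02] q [-0.22 -0.05 -0.13  1.5   0.   -0.14] F [0.46 0.39 0.39] gap 0.9
[600, 289, 330, 175.5, 0] dp [-21.45, 38.63, -0.15] ang [0.02, -0.11, 0.11]
```

View pics/t6c.png

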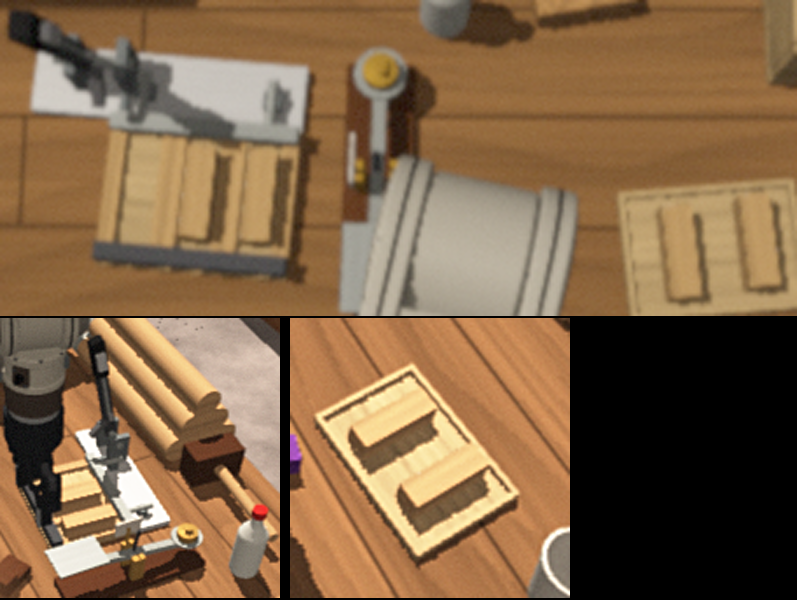

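Both dry blanks lie in slots 2 and 3 (crop 200,190 and 262,195). Both damp ones lie flat in the tray (682,250 and 760,245). Now the lever, approaching with the tool tilted about 20° outward.

Run:
```python
from h import *
go((480,297,335,175.5,20),(621,289,333,175.5,20))
```

```text
t 46.48 p [356.5 -79.7 328.8] rpy [ 1.800e+02 -1.000e-01  1.756e+02] q [-0.22 -0.05 -0.13  1.5   0.   -0.14] F [0.46 0.39 0.39] gap 0.9
[480, 297, 335, 175.5, 20] dp [-9.43, 38.51, -0.62] ang [0.04, -20.11, 0.11]
[621, 289, 333, 175.5, 20] dp [-23.55, 38.79, -0.45] ang [0.04, -20.11, 0.11]
```

Request:
{"op": "step_arm", "data": {
  "dp": [
    [-9.4,38.5,-0.6],
    [-9.4,38.5,-0.6],
    [-9.4,38.5,-0.6],
    [-9.4,38.5,-0.6],
    [-9.4,38.5,-0.6],
    [-9.4,38.5,-0.6],
    [-9.4,38.5,-0.6],
    [-9.4,38.5,-0.6]
  ],
  "angular": [
    [0,-5,0],
    [0,-10,0],
    [0,-15,0],
    [0,-20,0],
    [0,-20,0],
    [0,-20,0],
    [0,-20,0],
    [0,-20,0]
  ],
  "jaw": 1
}}

```text
clock: 47.48
ee_pos: [479.7, 298.6, 333.8]
orientation: [-3.139, 0.347, 3.068]
contact_force: [-0.5, -0.6, 0.3]
finger_gap: 0.998
```

Run:
```python
from h import *
go((621,289.5,333,175.5,20))
```

```text
t 47.48 p [479.7 298.6 333.8] rpy [-179.9   19.9  175.8] q [ 0.67  0.15  0.05  1.21 -0.23  0.72] F [-0.49 -0.57  0.26] gap 0.998
[621, 289.5, 333, 175.5, 20] dp [-13.29, 0.14, 4.89] ang [-0.03, -0.13, 0.26]
```

Request:
{"op": "step_arm", "data": {
  "dp": [
    [-5,0,1.8],
    [-10,0,3.6],
    [-13.3,0.1,4.9],
    [-13.3,0.1,4.9],
    [-13.3,0.1,4.9],
    [-13.3,0.1,4.9]
  ],
  "angular": [
    [0,0,0],
    [0,0,0],
    [0,0,0.2],
    [0,0,0.2],
    [0,0,0.2],
    [0,0,0.2]
  ]
}}

```text
clock: 48.22
ee_pos: [620.3, 286.0, 335.7]
orientation: [3.14, 0.349, 3.06]
contact_force: [-0.1, -0.2, -0.5]
finger_gap: 0.998
```

Run:
```python
from h import *
im=save('side','s12'); cv2.imwrite('pics/s12c.png',cv2.resize(im[20:160,240:380,::-1],None,fx=4,fy=4,interpolation=cv2.INTER_CUBIC))
go((652.3,287.2,248.5,175.5,20))
```

```text
t 48.27 p [620.3 286.2 335.9] rpy [179.9  20.  175.3] q [ 0.51  0.37  0.35  1.25 -0.19  0.56] F [ 0.33  0.19 -0.29] gap 1.001
[652.3, 287.2, 248.5, 175.5, 20] dp [0.0, 0.35, 9.3] ang [0.04, 0.02, -0.15]
```

View pics/s12c.png

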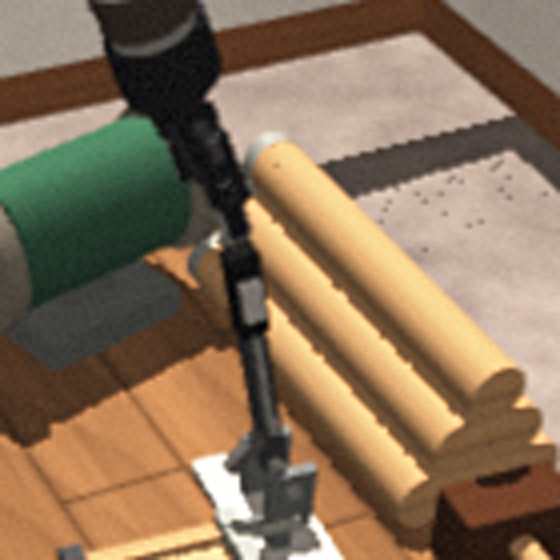

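The open fingers sit right above the grip (crop 240,240). I'll go down along the tool axis and watch the force.

Request:
{"op": "step_arm", "data": {
  "dp": [
    [0,0.3,2],
    [0,0.3,4],
    [0,0.3,5.5],
    [0,0.3,6.5],
    [0,0.3,7.5],
    [0,0.3,8.5],
    [0,0.3,9.3],
    [0,0.3,9.3]
  ],
  "angular": [
    [0,0,0],
    [0,0,0],
    [0,0,0],
    [0,0,0],
    [0,0,0],
    [0,0,0],
    [0,0,0],
    [0,0,0]
  ]
}}

```text
clock: 49.28
ee_pos: [653.1, 286.2, 246.6]
orientation: [3.141, 0.348, 3.06]
contact_force: [-0.4, 0.8, 1.0]
finger_gap: 1.001
```

Request:
{"op": "step_arm", "data": {
  "dp": [
    [0,0,0],
    [0,0,0],
    [0,0,0],
    [0,0,0],
    [0,0,0],
    [0,0,0],
    [0,0,0],
    [0,0,0]
  ],
  "angular": [
    [0,0,0],
    [0,0,0],
    [0,0,0],
    [0,0,0],
    [0,0,0],
    [0,0,0],
    [0,0,0],
    [0,0,0]
  ],
  "jaw": 0
}}

```text
clock: 50.28
ee_pos: [653.4, 290.2, 248.9]
orientation: [3.134, 0.351, 3.061]
contact_force: [1.1, 9.5, 1.3]
finger_gap: 0.271
```

Run:
```python
from h import *
go((652.3,287.2,248.5,175.5,20))
o=manip.observe(); p=np.array(o['ee_pos']); R=Ro.from_euler('xyz',o['orientation'])
ex=np.array([.9969,-.0785,0]);ez=np.array([0,0,1.])
# lever arc: G = H + 190*(-cos a ex + sin a ez), a 78deg -> 11deg; tool tilt 20 -> 50
def rel(a): return 190*(-np.cos(np.radians(a))*ex+np.sin(np.radians(a))*ez)
d0=None
for k in range(0,14):
    a=78-k*68.5/12; tilt=20+30*min(k,12)/12
    Rt=Ro.from_euler('xyz',[180,tilt,175.5],degrees=True); R0=Ro.from_euler('xyz',[180,20,175.5],degrees=True)
    off=8*(Rt.apply([0,0,1])-R0.apply([0,0,1]))
    D=rel(a)-rel(78)-off
    print(k,round(a,1),(R.inv().apply(D)/10).round(2).tolist(),round(-(tilt-20),1),D.round(0))
```

```text
t 50.27 p [653.4 290.2 248.9] rpy [179.6  20.1 175.4] q [ 0.49  0.45  0.24  1.06 -0.18  0.54] F [1.08 9.48 1.33] gap 0.271
[652.3, 287.2, 248.5, 175.5, 20] dp [0.1, -0.3, 0.0] ang [0.37, 0.09, -0.11]
0 78.0 [0.0, 0.0, 0.0] -0.0 [0. 0. 0.]
1 72.3 [1.92, -0.0, -0.17] -2.5 [-19.   1.  -5.]
2 66.6 [3.85, -0.01, -0.15] -5.0 [-37.   3. -12.]
3 60.9 [5.76, -0.01, 0.05] -7.5 [-54.   4. -20.]
4 55.2 [7.65, -0.02, 0.45] -10.0 [-70.   6. -30.]
5 49.5 [9.49, -0.03, 1.03] -12.5 [-85.   7. -42.]
6 43.8 [11.26, -0.03, 1.78] -15.0 [-99.   8. -55.]
7 38.0 [12.95, -0.04, 2.71] -17.5 [-112.    9.  -70.]
8 32.3 [14.53, -0.05, 3.8] -20.0 [-123.   10.  -86.]
9 26.6 [16.01, -0.06, 5.04] -22.5 [-133.   10. -102.]
10 20.9 [17.35, -0.08, 6.42] -25.0 [-140.   11. -120.]
11 15.2 [18.55, -0.09, 7.92] -27.5 [-147.   12. -138.]
12 9.5 [19.6, -0.1, 9.53] -30.0 [-151.   12. -157.]
13 3.8 [20.45, -0.11, 11.22] -30.0 [-153.   12. -176.]
```

The button is in (gap 0.271). The grip sits about 4 mm to +y of the commanded line, so I'll correct that and start along the arc.

Request:
{"op": "step_arm", "data": {
  "dp": [
    [0,0.2,0],
    [0,0.4,0],
    [0.95,0.4,-0.1],
    [1.92,0.4,-0.17],
    [2.9,0.4,-0.17],
    [3.85,0.4,-0.15],
    [4.8,0.4,-0.05],
    [5.76,0.4,0.05]
  ],
  "angular": [
    [0,0,0],
    [0,0,0],
    [0,-1.3,0],
    [0,-2.5,0],
    [0,-3.8,0],
    [0,-5,0],
    [0,-6.3,0],
    [0,-7.5,0]
  ]
}}

```text
clock: 51.28
ee_pos: [602.3, 294.6, 229.9]
orientation: [3.139, 0.488, 3.056]
contact_force: [5.0, 1.4, 0.2]
finger_gap: 0.273
```

```bash
cat >> h.py <<'E'
def arc(a0,a1,n,t0,t1):
    o=manip.observe(); R=Ro.from_euler('xyz',o['orientation'])
    ex=np.array([.9969,-.0785,0]);ez=np.array([0,0,1.])
    rel=lambda a:190*(-np.cos(np.radians(a))*ex+np.sin(np.radians(a))*ez)
    T=lambda t:Ro.from_euler('xyz',[180,t,175.5],degrees=True).apply([0,0,1])
    dp=[(R.inv().apply(rel(a)-rel(a0)-8*(T(t)-T(t0)))/10).round(2).tolist() for a,t in zip(np.linspace(a0,a1,n+1)[1:],np.linspace(t0,t1,n+1)[1:])]
    print(dp,[round(-(t-t0),1) for t in np.linspace(t0,t1,n+1)[1:]])
E
python3 - <<'E'
from h import *
go((653.4-54,294,248.9-20,175.5,27.5)); arc(60.9,38,8,27.5,37.5)
E
```

```text
t 51.27 p [602.3 294.6 229.9] rpy [179.8  27.9 175.1] q [ 0.57  0.32 -0.06  0.79 -0.29  0.6 ] F [5.   1.37 0.16] gap 0.273
[599.4, 294, 228.9, 175.5, 27.5] dp [0.29, -0.08, -0.04] ang [-0.01, 0.43, -0.35]
[[0.97, -0.01, 0.04], [1.93, -0.01, 0.13], [2.88, -0.02, 0.27], [3.83, -0.02, 0.46], [4.77, -0.03, 0.69], [5.7, -0.03, 0.97], [6.61, -0.04, 1.29], [7.5, -0.04, 1.66]] [np.float64(-1.2), np.float64(-2.5), np.float64(-3.8), np.float64(-5.0), np.float64(-6.2), np.float64(-7.5), np.float64(-8.8), np.float64(-10.0)]
```

Request:
{"op": "step_arm", "data": {
  "dp": [
    [0.97,0,0.04],
    [1.93,0,0.13],
    [2.88,0,0.27],
    [3.83,0,0.46],
    [4.77,0,0.7],
    [5.7,0,0.97],
    [6.6,0,1.3],
    [7.5,0,1.66]
  ],
  "angular": [
    [0,-1.2,0],
    [0,-2.5,0],
    [0,-3.8,0],
    [0,-5,0],
    [0,-6.2,0],
    [0,-7.5,0],
    [0,-8.8,0],
    [0,-10,0]
  ]
}}

```text
clock: 52.28
ee_pos: [543.3, 299.6, 181.3]
orientation: [3.138, 0.662, 3.055]
contact_force: [2.9, -1.3, 4.6]
finger_gap: 0.274
```

Run:
```python
from h import *
go((653.4-112,300,248.9-70,175.5,37.5)); arc(38,17,8,37.5,46.5)
```

```text
t 52.27 p [543.3 299.6 181.3] rpy [179.8  37.9 175. ] q [ 0.7   0.24 -0.4   0.42 -0.45  0.67] F [ 2.88 -1.27  4.63] gap 0.274
[541.4, 300, 178.9, 175.5, 37.5] dp [0.3, 0.02, 0.07] ang [-0.07, 0.45, -0.37]
[[0.85, -0.01, 0.23], [1.7, -0.01, 0.5], [2.53, -0.02, 0.81], [3.34, -0.02, 1.15], [4.14, -0.03, 1.53], [4.92, -0.03, 1.95], [5.68, -0.03, 2.4], [6.42, -0.04, 2.89]] [np.float64(-1.1), np.float64(-2.2), np.float64(-3.4), np.float64(-4.5), np.float64(-5.6), np.float64(-6.8), np.float64(-7.9), np.float64(-9.0)]
```

Request:
{"op": "step_arm", "data": {
  "dp": [
    [0.85,0,0.23],
    [1.7,0,0.5],
    [2.53,0,0.81],
    [3.34,0,1.15],
    [4.14,0,1.53],
    [4.92,0,1.95],
    [5.68,0,2.4],
    [6.42,0,2.9]
  ],
  "angular": [
    [0,-1,0],
    [0,-2,0],
    [0,-3.4,0],
    [0,-4.5,0],
    [0,-5.6,0],
    [0,-6.8,0],
    [0,-7.9,0],
    [0,-9,0]
  ]
}}

```text
clock: 53.28
ee_pos: [508.7, 302.5, 117.9]
orientation: [3.138, 0.816, 3.056]
contact_force: [-5.9, -0.7, 6.6]
finger_gap: 0.275
```

Run:
```python
from h import *
go((653.4-145,302,248.9-133,175.5,46.5)); arc(17,9,4,46.5,46.5); arc(17,7,5,46.5,46.5)
```

```text
t 53.27 p [508.7 302.5 117.9] rpy [179.8  46.8 175.1] q [ 0.81  0.31 -0.64  0.03 -0.6   0.71] F [-5.88 -0.68  6.63] gap 0.275
[508.4, 302, 115.9, 175.5, 46.5] dp [0.16, -0.05, 0.12] ang [-0.1, 0.26, -0.27]
[[0.59, -0.0, 0.3], [1.17, -0.0, 0.63], [1.74, -0.01, 0.97], [2.29, -0.01, 1.33]] [np.float64(-0.0), np.float64(-0.0), np.float64(-0.0), np.float64(-0.0)]
[[0.59, -0.0, 0.3], [1.17, -0.0, 0.63], [1.74, -0.01, 0.97], [2.29, -0.01, 1.33], [2.83, -0.01, 1.72]] [np.float64(-0.0), np.float64(-0.0), np.float64(-0.0), np.float64(-0.0), np.float64(-0.0)]
```

Request:
{"op": "step_arm", "data": {
  "dp": [
    [0.59,0,0.3],
    [1.17,0,0.63],
    [1.74,0,0.97],
    [2.1,0,1.3],
    [2.1,0,1.5],
    [2.1,0,1.5]
  ],
  "angular": [
    [0,0,0],
    [0,0,0],
    [0,0,0],
    [0,0,0],
    [0,0,0],
    [0,0,0]
  ]
}}

```text
clock: 54.02
ee_pos: [502.1, 303.0, 89.5]
orientation: [3.141, 0.808, 3.063]
contact_force: [-16.2, 2.9, 6.7]
finger_gap: 0.272
```

Run:
```python
from h import *
go((503,302,97,175.5,46.5))
o=manip.observe();ex=np.array([.9969,-.0785,0]);T=Ro.from_euler('xyz',o['orientation']).apply([0,0,1])
G=o['ee_pos']+8*T; print(G,'lever deg above level',np.degrees(np.arcsin((G[2]-55)/190)))
```

```text
t 54.02 p [502.1 303.   89.5] rpy [180.   46.3 175.5] q [ 0.82  0.36 -0.67 -0.04 -0.6   0.71] F [-16.19   2.92   6.72] gap 0.272
[503, 302, 97, 175.5, 46.5] dp [-0.61, -0.1, -0.44] ang [0.0, -0.21, -0.01]
[507.83973679 302.57630275  83.99302347] lever deg above level 8.777332584074637
```

Request:
{"op": "step_arm", "data": {
  "dp": [
    [0.35,0,0.06],
    [0.7,0,0.13],
    [0.7,0,0.13],
    [0.7,0,0.13]
  ],
  "angular": [
    [0,0,0],
    [0,0,0],
    [0,0,0],
    [0,0,0]
  ]
}}

```text
clock: 54.52
ee_pos: [501.7, 303.1, 87.8]
orientation: [3.139, 0.818, 3.056]
contact_force: [-10.3, -2.4, 17.4]
finger_gap: 0.273
```

Run:
```python
from h import *
go((503,302,97,175.5,46.5))
a=manip.spot_in('lever_grip','side'); 
im=save('side','s13'); t=save('top','t7')
for c in('side','top'): print(c,[(d['pixel'],d['conf']) for d in manip.spot_in('lever_grip',c)], pj(c,(507,298,91)))
```

```text
t 54.52 p [501.7 303.1  87.8] rpy [179.8  46.9 175.1] q [ 0.82  0.37 -0.68 -0.06 -0.61  0.72] F [-10.3   -2.4   17.38] gap 0.273
[503, 302, 97, 175.5, 46.5] dp [-0.76, -0.1, -0.53] ang [-0.12, 0.37, -0.27]
side [([133.7, 278.1], 0.7)] (np.float64(138.96482409083723), np.float64(257.59171853139566))
top [([161.8, 171.6], 0.95)] (np.float64(186.86422847226214), np.float64(166.845879906492))
```

Blocked at the stop: Fz rose 11 N for only 1.7 mm of motion. Letting go and backing out along the tool axis.

Request:
{"op": "step_arm", "data": {
  "dp": [
    [0,0,0],
    [0,0,0],
    [0,0,0],
    [0,0,-1],
    [0,0,-3],
    [0,0,-6],
    [0,0,-10],
    [0,0,-14]
  ],
  "angular": [
    [0,0,0],
    [0,0,0],
    [0,0,0],
    [0,0,0],
    [0,0,0],
    [0,0,0],
    [0,0,0],
    [0,0,0]
  ],
  "jaw": 0.95
}}

```text
clock: 55.78
ee_pos: [398.1, 311.1, 181.8]
orientation: [3.14, 0.811, 3.059]
contact_force: [1.4, 0.6, -0.2]
finger_gap: 0.948
```

Request:
{"op": "step_arm", "data": {
  "dp": [
    [0,0,-5],
    [0,0,-8],
    [-4,-6,-8],
    [-6,-12,-8],
    [-6,-20,-8],
    [-6,-28,-8],
    [-6,-34,-8],
    [-6,-34,-8]
  ],
  "angular": [
    [0,4,0],
    [0,8,0],
    [0,14,0],
    [0,20,0],
    [0,20,0],
    [0,20,0],
    [0,20,0],
    [0,20,0]
  ]
}}

```text
clock: 56.78
ee_pos: [353.6, -28.0, 279.6]
orientation: [3.141, 0.464, 3.058]
contact_force: [0.2, 0.3, 0.1]
finger_gap: 0.949
```

Run:
```python
from h import *
go()
im=save('side','s14'); t=save('top','t8')
# predicted pixels of grip for lever values
ex=np.array([.9969,-.0785,0]);ez=np.array([0,0,1.]);H=np.array([655,289,241.])+39.5*ex-186*ez
for c in('side','top'):
    print(c,[(np.round(d['pixel']),d['conf']) for d in manip.spot_in('lever_grip',c)],{L:np.round(pj(c,H+190*(-np.cos(np.radians(78)-L)*ex+np.sin(np.radians(78)-L)*ez))) for L in(0,.6,1.1,1.17)})
s=cv2.resize(im[70:240,220:390,::-1],(400,400),interpolation=cv2.INTER_CUBIC);a=cv2.resize(t[115:225,145:255,::-1],(400,400),interpolation=cv2.INTER_CUBIC)
cv2.imwrite('pics/f.png',np.hstack([s,a]))
```

```text
t 56.77 p [353.6 -28.  279.6] rpy [179.9  26.6 175.2] q [-0.08 -0.42 -0.62  0.91 -0.    0.01] F [0.2  0.26 0.05] gap 0.949
side [(array([164., 301.]), 0.63)] {0: array([ 92., 300.]), 0.6: array([112., 272.]), 1.1: array([135., 258.]), 1.17: array([138., 258.])}
top [(array([170., 171.]), 0.83)] {0: array([117., 157.]), 0.6: array([160., 158.]), 1.1: array([184., 165.]), 1.17: array([186., 166.])}
```

Run:
```python
from h import *
t=manip.camera('top'); t0=cv2.imread('pics/top0.png')[:,:,::-1]; t6=cv2.imread('pics/t6.png')[:,:,::-1]
V=t.max(2)
for n,I in(('start',t0),('now',t)):
    m=(I.max(2)<50); 
    for (r0,r1,c0,c1) in((105,130,140,175),(165,205,145,185)): 
        ys,xs=np.nonzero(m[r0:r1,c0:c1]); print(n,(r0,c0),len(ys),(ys.mean()+r0,xs.mean()+c0,ys.min()+r0,ys.max()+r0) if len(ys) else '')
# profiles along the two slots: brightness along jig x at z=44, for slots 2,3, plus transverse
O=np.array([495.4,176.3]);ex=np.array([.9969,-.0785]);ey=np.array([.0785,.9969])
for n,I in(('before',t6),('after',t)):
    g=I.astype(np.float32).mean(2)
    for s in(0,-66):
        W=np.array([[pj('top',(*(O+x*ex+(s+dy)*ey),44)) for x in range(-24,136,4)] for dy in(-6,-3,0,3,6)],np.float32)
        print(n,s,cv2.remap(g,W[...,1],W[...,0],cv2.INTER_LINEAR).mean(0).astype(int).tolist())
    W=np.array([[pj('top',(*(O+x*ex+y*ey),44)) for y in range(-100,40,4)] for x in(40,50,60)],np.float32)
    print(n,'across',cv2.remap(g,W[...,1],W[...,0],cv2.INTER_LINEAR).mean(0).astype(int).tolist())
```

```text
start (105, 140) 174 (np.float64(118.3103448275862), np.float64(159.183908045977), np.int64(109), np.int64(129))
start (165, 145) 0 
now (105, 140) 0 
now (165, 145) 219 (np.float64(184.662100456621), np.float64(165.54794520547944), np.int64(169), np.int64(198))
before 0 [69, 69, 78, 81, 81, 98, 128, 120, 91, 120, 146, 149, 149, 149, 149, 150, 149, 149, 149, 150, 150, 150, 150, 150, 150, 149, 149, 150, 149, 149, 149, 150, 148, 146, 139, 112, 77, 71, 77, 78]
before -66 [67, 68, 79, 81, 82, 103, 135, 133, 99, 116, 145, 148, 149, 149, 148, 148, 149, 149, 150, 150, 149, 149, 150, 149, 150, 149, 149, 148, 149, 148, 149, 149, 149, 148, 136, 104, 92, 133, 153, 155]
before across [97, 73, 70, 73, 116, 146, 150, 149, 150, 150, 147, 137, 120, 141, 152, 144, 109, 79, 75, 69, 91, 139, 150, 150, 150, 152, 149, 142, 130, 140, 152, 150, 142, 143, 149]
after 0 [73, 74, 84, 86, 84, 86, 110, 148, 156, 157, 157, 158, 157, 157, 157, 157, 157, 158, 158, 157, 158, 158, 158, 157, 156, 157, 157, 157, 157, 156, 156, 159, 163, 167, 168, 169, 162, 153, 152, 165]
after -66 [71, 74, 85, 87, 86, 86, 113, 148, 156, 157, 156, 157, 156, 157, 157, 157, 157, 157, 157, 157, 157, 157, 157, 157, 157, 157, 157, 156, 156, 156, 156, 158, 162, 164, 165, 165, 160, 155, 153, 162]
after across [110, 80, 76, 77, 117, 153, 157, 156, 157, 159, 155, 146, 133, 150, 160, 152, 115, 83, 80, 74, 93, 143, 158, 157, 157, 159, 158, 151, 143, 148, 159, 156, 148, 150, 156]
```

The grip now sits at pixel (184.7,165.5); the prediction for the locked lever is (184,165). Both blanks reach the fence with the bar against them. Handing in.

```bash
python3 -c "
from h import *
print(manip.finish_job(), manip.observe()['clock'])"
```

```text
the job is handed in; nothing more can be done
the job is handed in; nothing more can be done
```

The job is done and handed in at about 57 s on the robot's clock; no verdict came back.

**Sorting:** There were four blanks, and I weighed each on the balance. Two tipped the pan down (damp) and now lie flat in the drying tray. Two left it up (dry) and lie in the middle slot and the -y slot. One blank was knocked about 3 cm aside during the run; I found it again and sorted it.

**Closing the jig:** I squeezed the release button in (jaw opening 0.27, about 25 mm) and swung the lever down until it met its stop. Then I let go and backed away.

**Last checks:**
- **Lever:** its grip is within about 1 px of the predicted locked position in the top picture. It stayed down after I let go.
- **Dry blanks:** brightness profiles along both slots show the blanks ending at the fence, with the pusher bar against them.
- **Damp blanks:** both lay flat in the tray in the last picture I viewed, taken before the lever was closed.
- **Contact:** the robot is clear of everything and the force reads about zero.

**Not confirmed:**
- The 16-picture limit was reached, so I judged the closed jig from pixel measurements only.
- I did not see the button spring out; I infer it from the lever staying down.
- The network's lever-grip detections in both cameras fell between hinge and grip rather than on the grip, so I did not use them.

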